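Free the hold-down bar of a fastener organiser with a forked spring-bar tool

ROBOT

A 6-joint arm with a two-finger parallel gripper is mounted at the origin on the work surface. World frame = base frame: x ahead of the robot, y to its left, z up, the work surface at z = 0. Lengths are in m, angles in degrees, forces in N, time in s.
With the tool pointing down it reaches from about 0.375 to 0.9 m from the base axis. Payload 3.1 kg.
Tool frame: the origin (TCP) lies midway between the tips of the shut fingers; the grasp point (between the pads) lies 19 mm behind it; x points along the fingers, z is the direction in which the jaws open and shut, and the axes are right-handed (so a half turn about x gives the same grasp; the last joint's range is limited). The gripper opens to 87 mm and grips with 3 to 60 N. Pads are 19 mm wide; open, the fingers measure 117 mm over their backs; the gripper's body (75 mm by 190 mm) begins 51 mm behind the grasp point.
Start: joints at [62.023, 30.224, 82.088, -0, 67.689, -10.227], TCP at [0.191, 0.595, 0.223] pointing down, gripper open.
Joint ranges: [-176.69, 176.69], [-43.24, 126.21], [12.49, 139.97], [-82, 262], [0, 151.66], [-163.58, 163.58]. Speed limits (degrees/s): [159.86, 159.86, 180, 180, 180, 180].

INTERFACE

Orientations are given as a 3x3 rotation matrix whose columns are the frame's x, y, z axes.
In Python, from rig import * gives the robot as it stands.
- The arm moves only by the tool play_rows, never from a script. Its argument "rows" is a list that holds one entry, the list of rows, each a list of 7 numbers: the shift along the tool's x, y, z in m, then the turn, a rotation vector about the tool's x, y, z in degrees, then the finger opening in m, from 0 to 0.087. A call has 1 to 12 rows; each row is the pose to reach, as a shift and turn from the pose commanded when the call began, along the tool's axes at that moment; what a row does not reach only later rows make up. A row lasts 1/10 s, in which the tool goes at most 50 mm and 8.59 degrees, less where a joint would pass 70% of its speed; a pose out of reach is approached as far as the arm can. A call with a gripper value outside its range is refused whole. The fingers move at their own pace and stop on an object; the grip force is fixed at half the most. Time passes only in rows, so rows that repeat a pose let the fingers close. It gives the time, the measured TCP pose, the force and the opening at its end, in the units of the state.
- read_state(): the state, without advancing time (a new reading comes with each control period).
- capture(name): name is "side" or "top"; returns a dict with "pixels" (480x640x3 uint8, red, green, blue), "intrinsics" (3x3 intrinsics, pixels), "rvec" (rotation vector, rad) and "tvec" (3), from world to camera coordinates, as OpenCV has them. Camera axes: x right, y down, z forward; pixel columns grow to the right and rows downward; lengths in m; the calibration is good to about 2 mm. A picture is of the moment at which its call begins. There is no depth.
- hand_in(): hands the job in, once; it reports no verdict.
Trained networks look in the newest picture that a camera, given by its name, has taken for a name from the list of things; names that differ only in an ending like _2 or _b are one class to them, and where a whole thing is asked for, a point or a joint stands for the part that bears it (a point fixed in the world has none). Each returns a list of dicts, best first, with "p" (0 to 1); they miss things now and then, are a little off and sometimes report something else, mostly with a low value. They report only what shows in the picture. A call takes as long as a camera call. They do not tell look-alikes from the thing itself.
- trace(camera, target): "mask" (480x640 bool, what is visible of it) and "at" ([column, row] in pixels, amid what is visible of it).
The state is a dict: "time_s": time; "joint_positions": joint angles; "qvel": joint speeds; "tau": joint torques, N m; "position": TCP position; "tcp_rot": TCP orientation; "force": force on the tool from outside, world axes, zero at the start; "moment": the same for the moment, N m; "opening": opening from 0.0 (shut) to 1.0 (fully open).
Only numpy, scipy, OpenCV 4.12 (cv2) and the standard library are available. Lean on these libraries where they do the work, as an engineer would, in place of code of your own. Each camera call takes 0.05 s, during which the arm holds its last target.

TASK

The bins in the fastener organiser are locked in by the orange hold-down bar, which a spring bar pins through its lug. Take the forked tool from its tray, straddle the spring bar with it and push the brass collar sideways until the hold-down jumps free, let the spring bar come back, stand the tool upright in its tray again, and pull the hold-down by its black knob fully open to its stop. Touch the spring bar only with the tool, and leave the other things on the bench where they stand.

Things in the scene. Friction and masses are not known exactly. Their poses are not given: they have to be found in the camera images.
- case: Organiser case fixed to the bench: dark blue open box 260 (its x) by 220 mm (its y), walls 70 mm high, steel rails on the two walls across y up to z = 98 mm, green and ivory compartments of fasteners. Origin: centre of its underside, on the bench; x points away from the robot at yaw 0, y left, z up. At its x = +70 mm a spring bar lies along y over it; the orange hold-down bar crosses it nearer the robot.
- bare_rod (a point): Fixed point of the case at case (70, -25, 100) mm, on the axis of the spring bar (steel rod, 10 mm diameter, along case y), amid the bare stretch from the -y bracket lug's face (y = -50) to the brass collar (y = 0 at rest): the place for the fork. The coil spring is beyond the collar. Bracket lugs: aluminium, y = -62 to -50 and 50 to 62, tops at z = 117. Under the rod a beam with its top at z = 71 mm.
- pin_lug (a point): Fixed point of the case at case (70, -73, 100) mm: where the spring bar's -y tip, through the -y bracket lug, pins the orange lug of the hold-down when that is shut. The orange lug is 14 mm thick along y, top at z = 117 mm.
- collar: The brass collar (34 mm diameter, 12 mm thick, from y = 0 to 12 mm of its own frame) and the rod, moving parts of the spring bar. Origin on the rod's axis in the plane of the collar's -y face, axes parallel to the case's. Must be touched only by the forked tool.
- collar_face (a point): Point on the rod's axis in the plane of the collar's -y face (the face to push towards case +y); moves with the bar.
- spring_bar (a joint): Travel of the spring bar towards case +y, m: 0 = home (pinning the hold-down), stop at 0.020. Its tip leaves the hold-down's lug at 0.012. Spring force 3 N at home rising to 7.5 N at the stop; it springs back when let go.
- hold_down (a joint): Travel of the orange hold-down bar towards case -x, m: 0 = pinned, 0.09 = fully open, at its stop. When the pin leaves the lug a spring pusher throws it 0.022 open at once, after which the spring bar no longer catches it; beyond that it is pulled by hand with about 2 N and stays where it is left.
- knob_grip (a point): Middle of the black round knob on the hold-down bar, 24 mm diameter, upright, 47 mm high from z = 88 to 135 mm; this point is at z = 117 mm on its axis. It stands at case (20, 0) mm when pinned and moves towards case -x with the hold-down.
- tray: Flat tool tray fixed to the bench, 174 mm (its x) by 104 mm (its y), black rubber floor 6 mm above the bench, grey rim 12 mm high. Origin: centre of its underside. The forked tool stands in its -x half, a white bottle in its +x half. It may be on either side of the case.
- fork_center (a point): Centre of the forked tool, 62.5 mm above the tine tips. The tool is 125 mm tall, about 0.16 kg, upright on its two steel tines. Axes: z up along the handle, x through both tines, y through its thickness. Blue handle 28 mm (x) by 24 mm (y), from 67 mm above the tips to the top. It is the same turned half round; to straddle the spring bar its y lies along the bar.
- bottle_mid (a point): Middle of the white bottle with red cap in the tray, 48 mm diameter, 105 mm tall. Bystander.
- spare_bin_mid (a point): Middle of an ivory open bin, 120 by 80 by 50 mm high. Bystander.
- jar_mid (a point): Middle of a glass jar, 68 mm diameter, 85 mm tall. Bystander.
- can_mid (a point): Middle of a green can, 60 mm diameter, 140 mm tall. Bystander.
- screwdriver_mid (a point): Green-handled screwdriver lying flat, 190 mm long along its x; point near the middle of its length. Bystander.
- wrench_mid (a point): Steel wrench lying flat, 170 mm long along its x; point near the middle of its length. Bystander.
- level_mid (a point): Middle of an aluminium spirit level behind the case, 220 mm long (its y), 30 mm wide, 45 mm high. Bystander.
- fork: The forked tool as a whole; origin midway between its tine tips, axes as for its centre. Tines 10 mm (x) by 22 mm (y), 45 mm long; the slot between them is 18 mm wide, 45 mm deep, open below and right through along y. Above the tines a steel block 38 (x) by 24 mm (y), from 45 to 67 mm above the tips, then the handle.
Things that resemble listed ones, but are neither listed nor needed, are in the scene too. Of the things like the fork, leave any that is brown or red; of the rest the larger one is meant.

How it is judged (in metres and radians):
On the way, in this order (a step that is already met when the one before it is completed fails the run):
1. the forked tool pushes the spring bar back and the hold-down jumps free (value of joint spring_bar above 0.01 m and value of joint hold_down above 0.012 m and contact force between fork and collar above 1 N), for 0.05 s.
2. the hold-down is pulled open to its stop (value of joint hold_down above 0.084 m), for 0.2 s.
At the end, for the whole second after the job is handed in: The hold-down bar is open to its stop (at least 83 of 90 mm), the spring bar is back home (within 3 mm), and the forked tool stands upright (within 7 degrees), at rest, on the floor of its tray, its centre at least 10 mm inside the tray's outer edge (value of joint hold_down above 0.083 m and value of joint spring_bar below 0.003 m and angle between fork_center's own z axis and vertical below 0.12 rad and height (world z) of fork_center between 0.062 and 0.076 m and x of fork_center in the frame of tray between -0.075 and 0.075 m and y of fork_center in the frame of tray between -0.045 and 0.045 m and linear speed of fork below 0.02 m/s); the robot touches nothing.
It fails at once if the robot itself touches the spring bar or its collar (contact force between any of the fingers, the arm and collar above 1 N).
It fails at once if a bystander is moved more than 30 mm or knocked over (distance of any of bottle_mid, spare_bin_mid, jar_mid, can_mid, screwdriver_mid, wrench_mid, level_mid from where it was at the start of the episode above 0.03 m).
It also fails if it takes over 61 s, if anything falls off the work surface, if the arm or the gripper's body presses on something with over 40 N, if the wrist force passes 120 N, or if a joint passes its speed limit or range.

## Working session

There is one attempt and no reset: what is moved stays moved. The work goes in short steps, Python scripts to look and compute and a tool call to move; the robot and the scene stay as the last step left them, time stands still between calls to the robot, and variables do not carry over. Pictures are saved under pics/ and viewed, and the job is handed in when it is done.

Besides the shell and the picture viewer there is one more tool, called after ">>>" as a command line: name --argument value ..., lists and objects as JSON in quotes. play_rows: Moves the arm, as the interface text tells. Its arguments: {"type":"object","properties":{"rows":{"type":"array"}},"required":["rows"]}

```bash
ls; mkdir -p pics; cat > h.py <<'E'
from rig import *
import numpy as np, cv2
def cap(n,f=None):
    c=capture(n)
    if f: cv2.imwrite('pics/'+f,c['pixels'][:,:,::-1])
    return c
def cam(c):
    R,_=cv2.Rodrigues(np.array(c['rvec'],float)); t=np.array(c['tvec'],float).ravel(); return np.array(c['intrinsics'],float),R,t
def proj(c,p):
    K,R,t=cam(c); q=(K@(R@np.atleast_2d(p).T+t[:,None])); return (q[:2]/q[2]).T
def atz(c,uv,z):
    K,R,t=cam(c); d=R.T@np.linalg.inv(K)@np.array([uv[0],uv[1],1.]); o=-R.T@t
    return o+d*(z-o[2])/d[2]
def tri(c1,u1,c2,u2):
    A=[];b=[]
    os=[];ds=[]
    for c,u in((c1,u1),(c2,u2)):
        K,R,t=cam(c); d=R.T@np.linalg.inv(K)@np.array([u[0],u[1],1.]); d/=np.linalg.norm(d); o=-R.T@t
        P=np.eye(3)-np.outer(d,d); A.append(P);b.append(P@o)
    x=np.linalg.lstsq(np.vstack(A),np.hstack(b),rcond=None)[0]
    return x
E
python3 - <<'E'
from h import *
a=cap('side','s0.png');b=cap('top','t0.png')
for c in(a,b):
    K,R,t=cam(c);print(K.round(1).tolist(),(-R.T@t).round(3),R[2].round(3))
for n in ['case','collar','tray','fork','fork_center','knob_grip','bottle_mid','spare_bin_mid','jar_mid','can_mid','screwdriver_mid','wrench_mid','level_mid']:
    for cn in('side','top'):
        print(n,cn,[(np.round(d['at']).tolist(),round(d['p'],2),int(d['mask'].sum())) for d in trace(cn,n)][:4])
E
```

```text
pics
[[477.3, 0.0, 316.0], [0.0, 477.3, 243.4], [0.0, 0.0, 1.0]] [ 0.215 -0.848  0.67 ] [ 0.309  0.792 -0.526]
[[443.0, 0.0, 315.3], [0.0, 443.0, 243.9], [0.0, 0.0, 1.0]] [ 0.36  -0.002  1.275] [ 0.162  0.006 -0.987]
case side [([328.0, 258.0], 0.8, 10042)]
case top [([313.0, 232.0], 0.78, 7786)]
collar side [([352.0, 225.0], 0.78, 227)]
collar top [([298.0, 205.0], 0.59, 147), ([310.0, 233.0], 0.28, 7655)]
tray side [([320.0, 400.0], 0.57, 3981)]
tray top [([428.0, 289.0], 0.67, 1851)]
fork side [([300.0, 360.0], 0.91, 1104), ([222.0, 385.0], 0.88, 1453), ([230.0, 343.0], 0.7, 523), ([275.0, 336.0], 0.63, 355)]
fork top [([424.0, 300.0], 0.69, 257), ([304.0, 200.0], 0.65, 172), ([425.0, 351.0], 0.57, 296), ([381.0, 304.0], 0.38, 73)]
fork_center side [([298.0, 363.0], 0.71, 1219), ([273.0, 332.0], 0.71, 390), ([224.0, 388.0], 0.7, 1374), ([230.0, 343.0], 0.66, 546)]
fork_center top [([424.0, 353.0], 0.82, 227), ([422.0, 303.0], 0.73, 240), ([384.0, 338.0], 0.59, 112), ([296.0, 204.0], 0.32, 151)]
knob_grip side [([340.0, 236.0], 0.91, 1077)]
knob_grip top [([308.0, 220.0], 0.89, 1158), ([423.0, 302.0], 0.47, 220), ([471.0, 257.0], 0.36, 332)]
bottle_mid side [([345.0, 372.0], 0.64, 1299)]
bottle_mid top [([432.0, 278.0], 0.59, 319)]
spare_bin_mid side [([232.0, 229.0], 0.65, 1440)]
spare_bin_mid top [([216.0, 294.0], 0.58, 1361), ([423.0, 302.0], 0.32, 253)]
jar_mid side [([428.0, 344.0], 0.67, 1807), ([299.0, 363.0], 0.34, 1165), ([308.0, 197.0], 0.25, 980)]
jar_mid top [([425.0, 216.0], 0.72, 598)]
can_mid side [([306.0, 196.0], 0.69, 1038)]
can_mid top [([207.0, 214.0], 0.58, 592)]
screwdriver_mid side [([250.0, 196.0], 0.67, 294)]
screwdriver_mid top []
wrench_mid side []
wrench_mid top [([431.0, 276.0], 0.36, 300)]
level_mid side [([408.0, 250.0], 0.74, 870)]
level_mid top [([304.0, 167.0], 0.66, 1089)]
```

View pics/s0.png

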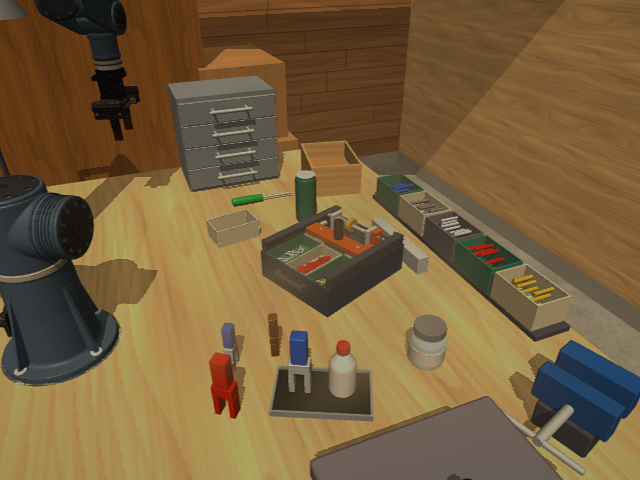

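View pics/t0.png

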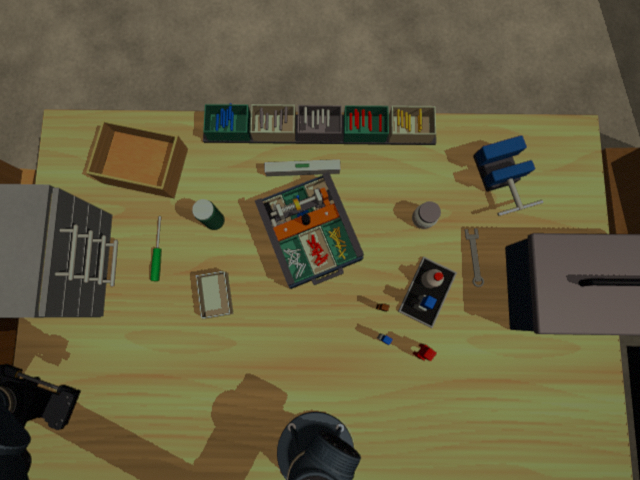

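```bash
python3 - <<'E'
import cv2,numpy as np
s=cv2.imread('pics/s0.png');t=cv2.imread('pics/t0.png')
cv2.imwrite('pics/s0c.png',cv2.resize(s[300:450,180:390],None,fx=3.8,fy=3.8,interpolation=cv2.INTER_CUBIC))
cv2.imwrite('pics/t0c.png',cv2.resize(t[240:380,350:500],None,fx=4.2,fy=4.2,interpolation=cv2.INTER_CUBIC))
cv2.imwrite('pics/t0d.png',cv2.resize(t[160:300,240:390],None,fx=4.2,fy=4.2,interpolation=cv2.INTER_CUBIC))
E
```

```text
(no output)
```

View pics/s0c.png

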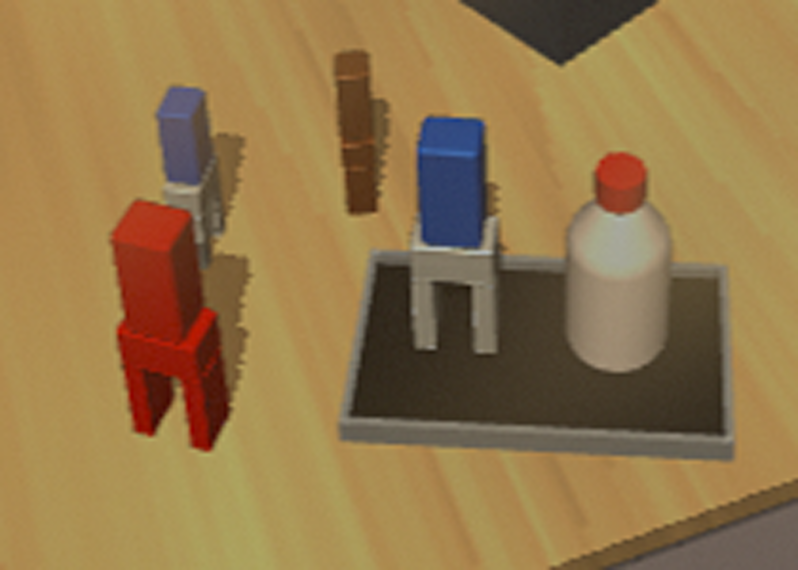

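View pics/t0c.png

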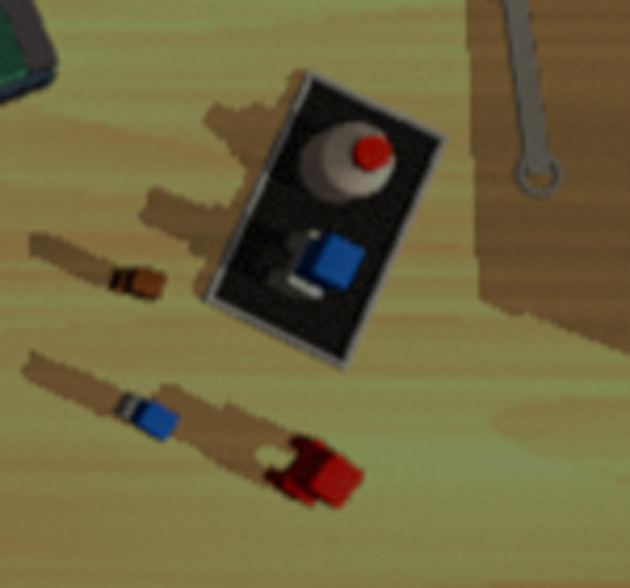

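View pics/t0d.png

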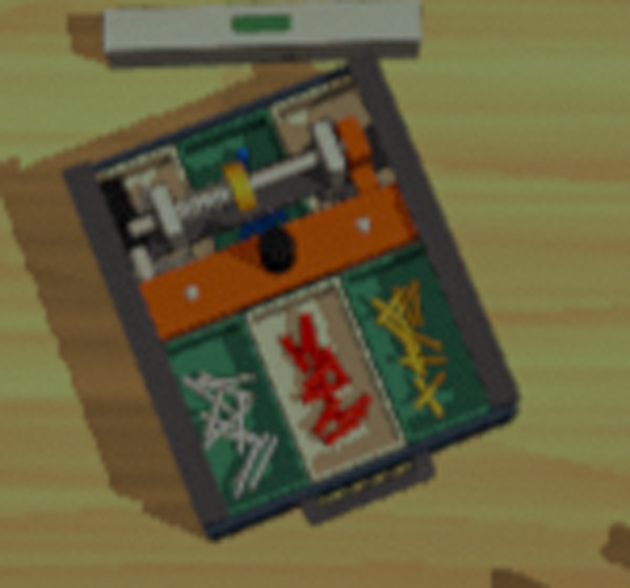

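The forks are: blue in the tray at side (300,360), small pale blue at (230,343), brown at (275,336) and red at (222,385). The one in the tray is the one I want: it's the larger of the two that aren't brown or red, and the crop confirms it. Next I'll fit the poses.

```bash
python3 - <<'E'
import cv2,numpy as np
s=cv2.imread('pics/s0.png');t=cv2.imread('pics/t0.png')
def cr(im,x,y,w,h,f,n):
    c=cv2.resize(im[y:y+h,x:x+w],None,fx=f,fy=f,interpolation=cv2.INTER_CUBIC)
    c=np.clip(c*1.3,0,255).astype('uint8')
    for k in range(0,w,10):
        cv2.line(c,(k*f,0),(k*f,6 if k%50 else 14),(255,255,255),1); cv2.putText(c,str(x+k),(k*f,22),0,.3,(255,255,255),1)
    for k in range(0,h,10):
        cv2.line(c,(0,k*f),(6,k*f),(255,255,255),1); cv2.putText(c,str(y+k),(8,k*f+4),0,.3,(255,255,255),1)
    cv2.imwrite('pics/'+n,c)
cr(s,258,195,150,115,5,'sc.png'); cr(t,250,165,120,125,5,'tc.png')
E
```

```text
(no output)
```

View pics/sc.png

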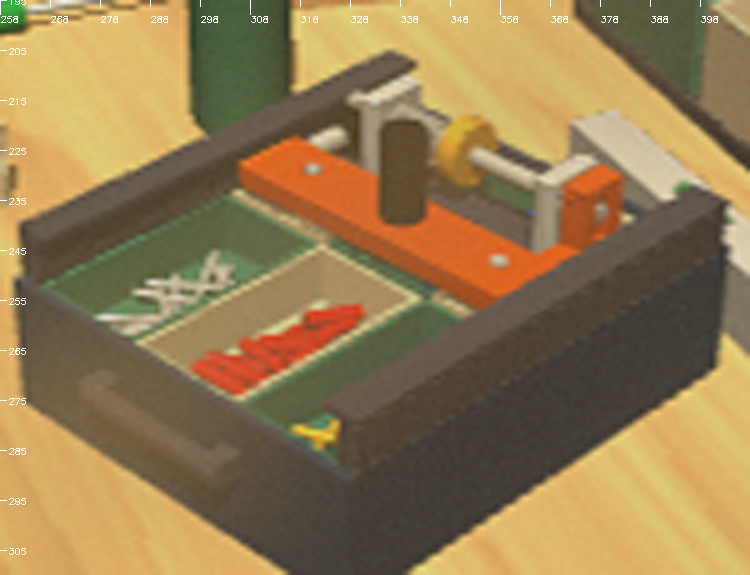

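View pics/tc.png

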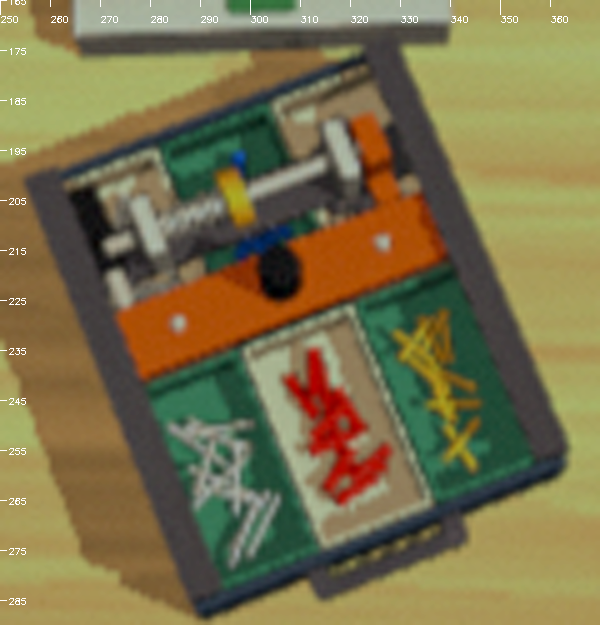

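```bash
cat > fit.py <<'E'
from h import *
from scipy.optimize import least_squares
import pickle,os
def T(p,L):
    L=np.atleast_2d(L)/1000.; c,s=np.cos(p[2]),np.sin(p[2])
    return np.c_[p[0]+c*L[:,0]-s*L[:,1],p[1]+s*L[:,0]+c*L[:,1],L[:,2]]
def fit(obs,p0):
    f=lambda p:np.concatenate([(proj(c,T(p,L))-uv).ravel() for c,uv,L in obs])
    r=least_squares(f,p0,loss='soft_l1'); return r.x,f(r.x).reshape(-1,2)
def boxl(x0,x1,y0,y1,z0,z1):
    P=[[x,y,z] for x in(x0,x1) for y in(y0,y1) for z in(z0,z1)]
    E=[(i,j) for i in range(8) for j in range(i) if bin(i^j).count('1')==1]; return P,E
def draw(im,c,p,b,f,off,col=(255,255,0)):
    P,E=boxl(*b); q=(proj(c,T(p,P))-off+.5)*f
    for i,j in E: cv2.line(im,tuple(int(v) for v in q[i]),tuple(int(v) for v in q[j]),col,1)
def crop(c,x,y,w,h,f):
    return np.clip(cv2.resize(c['pixels'][y:y+h,x:x+w,::-1],None,fx=f,fy=f,interpolation=cv2.INTER_CUBIC)*1.3,0,255).astype('uint8')
FORK=[(-19,-9,-11,11,0,45),(9,19,-11,11,0,45),(-19,19,-12,12,45,67),(-14,14,-12,12,67,125)]
E
python3 - <<'E'
from fit import *
s=cap('side');t=cap('top')
case,r=fit([(s,np.array([[338.6,219.4],[262.4,240],[403.2,235.6],[351.4,225]]),[[20,0,135],[-130,110,98],[130,-110,98],[70,6,100]]),
 (t,np.array([[363.6,255],[289.4,285],[255.6,200.6],[331,174],[306,218.5],[297.2,204.2]]),[[-130,-110,98],[-130,110,98],[130,110,98],[130,-110,98],[20,0,135],[70,6,108]])],[.55,.02,.4])
print(case,np.degrees(case[2]));print(r.round(1).tolist())
tc=[[87,52,12],[87,-52,12],[-87,-52,12],[-87,52,12]]
tray,r=fit([(t,np.array([[423.3,256.7],[455.5,272.1],[431.7,326.9],[398.8,311]]),tc),(s,np.array([[372.1,370.5],[373.4,414.5],[270,412.6],[277.4,367.1]]),tc)],[.3,-.3,-.4])
print(tray,np.degrees(tray[2]));print(r.round(1).tolist())
top=tri(s,(299.2,332.9),t,(430.5,302.4));print(top)
fork=np.array([top[0],top[1],tray[2]])
pickle.dump((case,tray,fork),open('p.pkl','wb'))
O=lambda b:(*b[:4],b[4]+6,b[5]+6)
a=crop(s,258,195,150,115,5);b=crop(t,250,165,120,125,5)
for im,c,off in((a,s,(258,195)),(b,t,(250,165))):
    for bx in((-130,130,-110,110,0,70),(-130,130,-110,-90,70,98),(-130,130,90,110,70,98),(60,80,-62,-50,71,117),(60,80,50,62,71,117),(8,32,-12,12,88,135),(53,87,0,12,83,117)): draw(im,c,case,bx,5,np.array(off))
cv2.imwrite('pics/o1.png',a);cv2.imwrite('pics/o2.png',b)
a=crop(s,255,320,130,100,6);b=crop(t,390,245,80,90,6)
for im,c,off in((a,s,(255,320)),(b,t,(390,245))):
    draw(im,c,tray,(-87,87,-52,52,0,12),6,np.array(off))
    for bx in FORK: draw(im,c,fork,O(bx),6,np.array(off),(0,255,255))
cv2.imwrite('pics/o3.png',a);cv2.imwrite('pics/o4.png',b)
E
```

```text
[0.59714482 0.02278566 0.38654276] 22.147268794669795
[[0.5, 1.5], [-3.1, 0.6], [2.1, -0.7], [-0.0, 0.6], [1.3, 2.6], [-1.3, 2.5], [-1.1, -1.8], [-1.8, -3.3], [0.1, -0.4], [0.4, 0.1]]
[ 0.43430068 -0.31445636 -0.4321142 ] -24.758319752198865
[[-0.4, -0.2], [0.9, 0.0], [0.7, 1.2], [-0.5, 0.8], [-0.3, -1.3], [1.2, 1.9], [-0.1, -0.4], [0.2, -1.1]]
[ 0.40091464 -0.29076022  0.13582207]
```

View pics/o1.png

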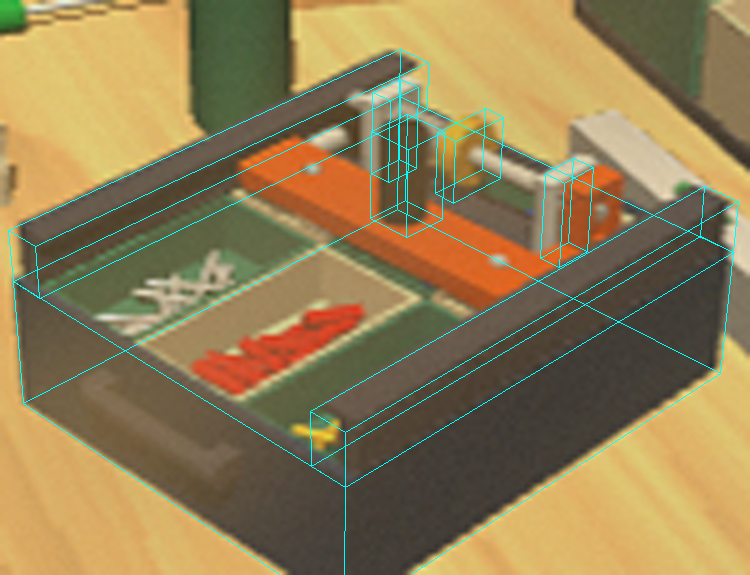

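View pics/o2.png

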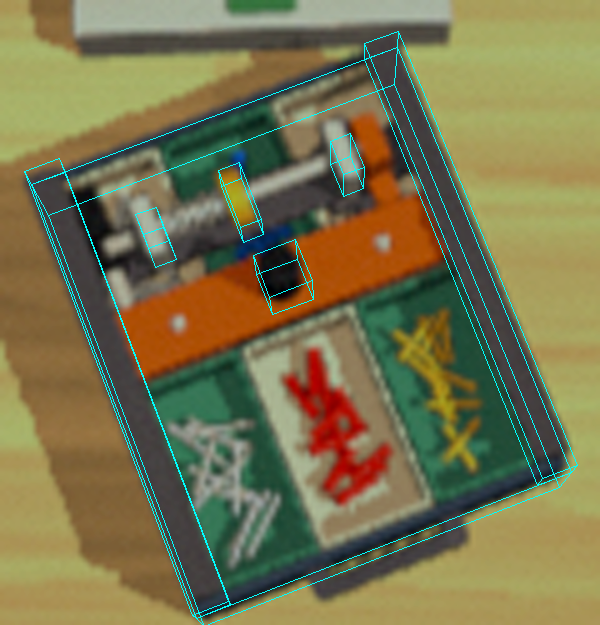

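View pics/o3.png

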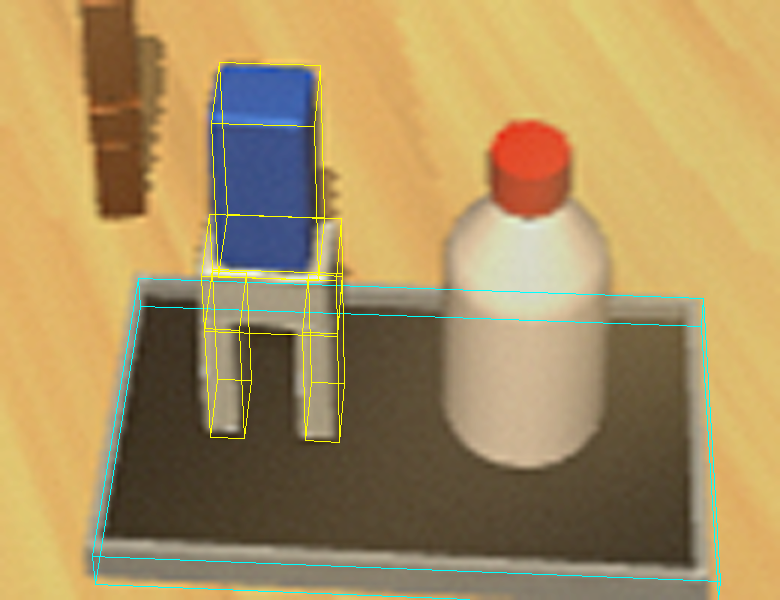

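View pics/o4.png

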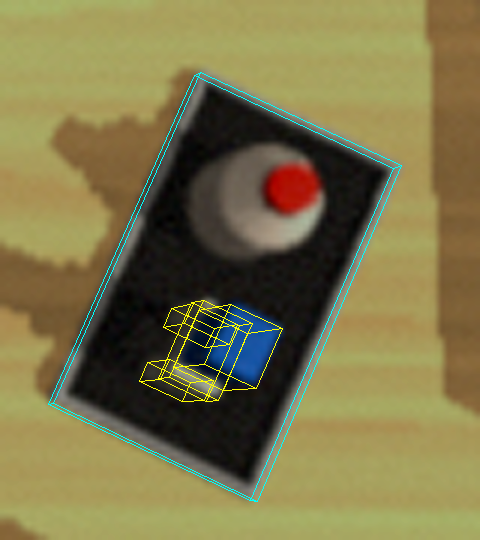

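```bash
cat > ov.py <<'E'
from fit import *
case,tray,fork=pickle.load(open('p.pkl','rb'))
def circ(n,c,r,ax,k=40):
    a=np.linspace(0,2*np.pi,k); z=np.zeros(k)
    return np.array(c)+ (np.c_[r*np.cos(a),r*np.sin(a),z] if ax=='z' else np.c_[r*np.cos(a),z,r*np.sin(a)])
def pl(im,c,p,L,f,off,col=(255,255,0)):
    q=((proj(c,T(p,L))-off+.5)*f).astype(int); cv2.polylines(im,[q.reshape(-1,1,2)],False,col,1)
def over(s,t,case,n,dy=0,hd=0):
  out=[]
  for c,off,w,h,f in((s,(318,200),75,60,10),(t,(265,175),75,60,10)):
    im=crop(c,*off,w,h,f); off=np.array(off)
    for L in(circ(0,[20-hd,0,135],12,'z'),circ(0,[20-hd,0,88],12,'z'),circ(0,[70,dy,100],17,'y'),circ(0,[70,12+dy,100],17,'y'),[[70,-50,100],[70,0,100]],[[70,-50,105],[70,0,105]],[[75,-50,100],[75,0,100]],[[65,-50,100],[65,0,100]],
      [[60,-50,117],[80,-50,117],[80,-62,117],[60,-62,117],[60,-50,117]],[[60,50,117],[80,50,117],[80,62,117],[60,62,117],[60,50,117]],[[60-hd,-66,117],[80-hd,-66,117],[80-hd,-80,117],[60-hd,-80,117]]): pl(im,c,case,L,f,off)
    cv2.imwrite(f'pics/{n}_{"s" if c is s else "t"}.png',im)
E
python3 - <<'E'
from ov import *
over(cap('side'),cap('top'),case,'v1')
E
```

```text
(no output)
```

View pics/v1_s.png

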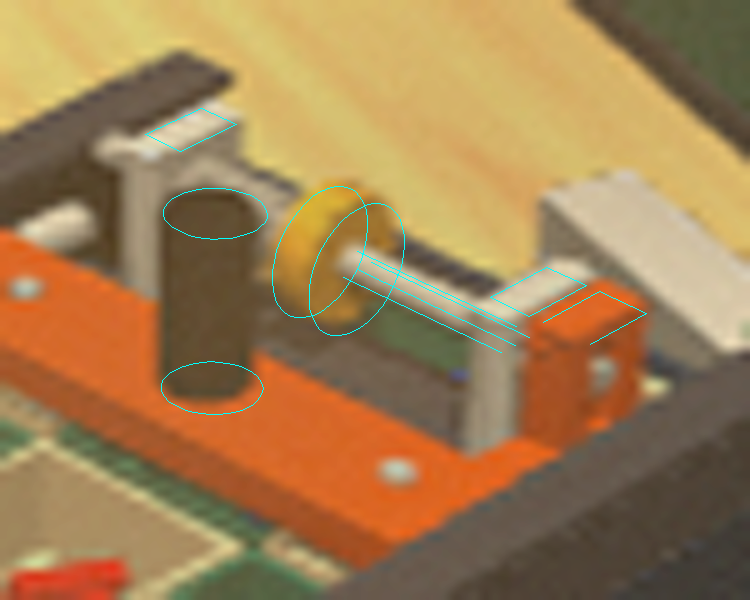

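View pics/v1_t.png

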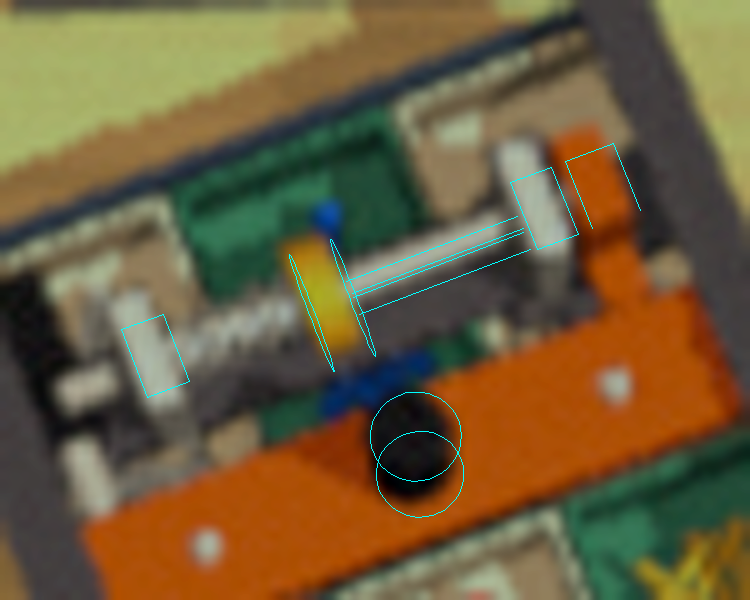

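```bash
python3 - <<'E'
from ov import *
s=cap('side');t=cap('top')
S=np.array([[207,208],[207,383],[333,257],[535,290],[190,125]])/10+[317.5,199.5]
Tt=np.array([[408,450],[319,294],[535,193],[148,345]])/10+[264.5,174.5]
c2,r=fit([(s,S,[[20,0,135],[20,0,88],[70,6,100],[70,-56,117],[70,56,117]]),(t,Tt,[[20,0,115],[70,6,106],[70,-56,117],[70,56,117]])],case)
print(case,c2,np.degrees(c2[2]));print(r.round(1).tolist())
fork[:2]-=.0008*np.array([np.cos(fork[2]),np.sin(fork[2])])
pickle.dump((c2,tray,fork),open('p.pkl','wb'))
over(s,t,c2,'v2')
print('rod',T(c2,[70,-25,100]),'knob',T(c2,[20,0,117]),fork)
E
```

```text
[0.59714482 0.02278566 0.38654276] [0.59778579 0.02598884 0.37857266] 21.690615784442443
[[0.6, -0.1], [0.3, -0.2], [0.4, -0.2], [0.0, -0.4], [0.1, -0.1], [-0.2, 0.0], [0.3, 0.3], [0.0, 1.4], [-0.3, 0.6]]
rod [[0.67206917 0.02863064 0.1       ]] knob [[0.61636965 0.03338074 0.117     ]] [ 0.40018817 -0.29042518 -0.4321142 ]
```

View pics/v2_s.png

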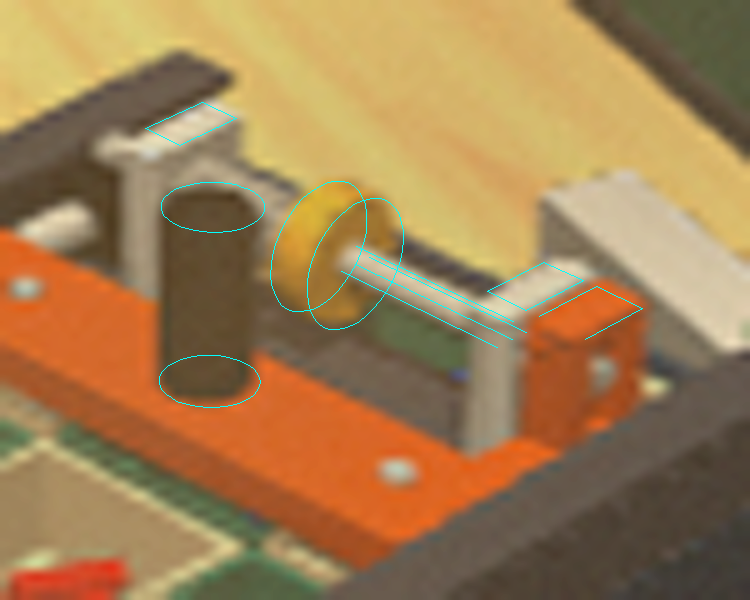

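View pics/v2_t.png

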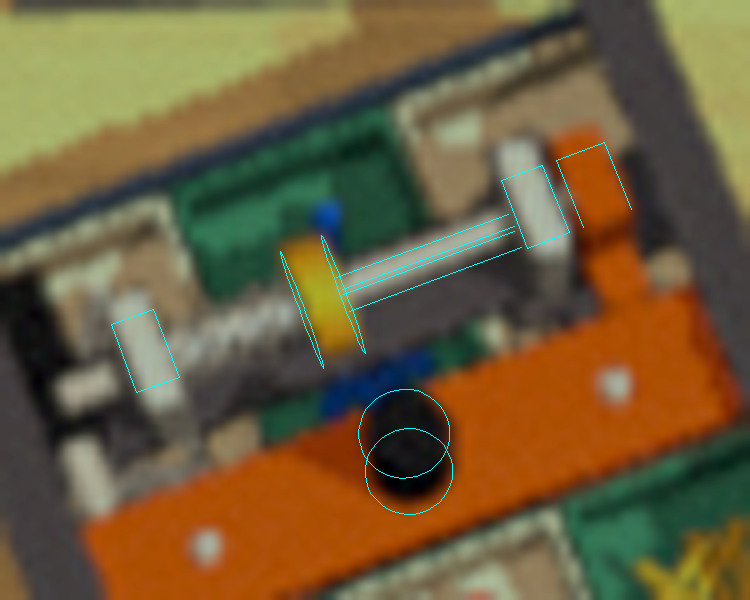

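```bash
cat > mv.py <<'E'
from ov import *
from scipy.spatial.transform import Rotation as Rn
def Rdown(ang): # tool x down, z jaw at world angle deg
    z=np.array([np.cos(np.radians(ang)),np.sin(np.radians(ang)),0]);x=np.array([0,0,-1.]);return np.c_[x,np.cross(z,x),z]
def go(pos,ang,R0=None,p0=None):
    st=read_state(); R=np.array(st['tcp_rot']) if R0 is None else R0; p=np.array(st['position']) if p0 is None else p0
    d=R.T@(np.array(pos)-p); rv=np.degrees(Rn.from_matrix(R.T@Rdown(ang)).as_rotvec())
    print('shift',d.round(4).tolist(),'rv',rv.round(2).tolist())
def ja(R): return np.degrees(np.arctan2(R[1,2],R[0,2]))
E
python3 - <<'E'
from mv import *
st=read_state();R=np.array(st['tcp_rot']);print(st['time_s'],R.round(3).tolist(),ja(R),st['position'],st['force'])
fj=np.degrees(fork[2])+90;cj=np.degrees(case[2])+90;print(fj,cj)
print('fork in tray',np.linalg.inv([[np.cos(tray[2]),-np.sin(tray[2])],[np.sin(tray[2]),np.cos(tray[2])]])@(fork[:2]-tray[:2]))
for a in (fj,fj-180): 
  go([.5,.2,.35],a);go([fork[0],fork[1],.22],a);go([fork[0],fork[1],.068],a)
E
```

```text
1.7 [[-0.0, -0.952, 0.305], [-0.0, 0.305, 0.952], [-1.0, 0.0, -0.0]] 72.24798378390015 [0.19050863 0.59523489 0.22253453] [-0.46410247  0.42798376  0.45331467]
65.24168024780113 111.69061578444244
fork in tray [-0.04104103  0.00753625]
shift [-0.1275, -0.4153, -0.2821] rv [7.01, -0.0, -0.0]
shift [0.0025, -0.4697, -0.7796] rv [7.01, -0.0, -0.0]
shift [0.1545, -0.4697, -0.7796] rv [7.01, -0.0, -0.0]
shift [-0.1275, -0.4153, -0.2821] rv [-172.99, 0.0, -0.0]
shift [0.0025, -0.4697, -0.7796] rv [-172.99, 0.0, -0.0]
shift [0.1545, -0.4697, -0.7796] rv [-172.99, 0.0, -0.0]
```

>>> play_rows --rows '[[[-0.1275, -0.2, -0.1, 0, 0, 0, 0.087], [-0.1275, -0.2, -0.1, 0, 0, 0, 0.087], [-0.1275, -0.2, -0.1, 0, 0, 0, 0.087], [-0.1275, -0.2, -0.1, 0, 0, 0, 0.087], [-0.1275, -0.2, -0.1, 0, 0, 0, 0.087], [-0.1275, -0.4153, -0.2821, 7, 0, 0, 0.087], [-0.1275, -0.4153, -0.2821, 7, 0, 0, 0.087], [-0.1275, -0.4153, -0.2821, 7, 0, 0, 0.087], [-0.1275, -0.4153, -0.2821, 7, 0, 0, 0.087], [-0.1275, -0.4153, -0.2821, 7, 0, 0, 0.087], [-0.1275, -0.4153, -0.2821, 7, 0, 0, 0.087], [-0.1275, -0.4153, -0.2821, 7, 0, 0, 0.087]]]'

```text
time_s: 2.9
position: [0.5029, 0.1959, 0.3501]
tcp_rot: [[0.002, -0.905, 0.424], [-0.002, 0.424, 0.905], [-1.0, -0.002, -0.001]]
force: [-0.6, 0.0, 0.3]
opening: 0.999
```

```bash
python3 - <<'E'
from mv import *
fj=65.24
go([.5,-.1,.35],fj);go([fork[0],fork[1],.22],fj);go([fork[0],fork[1],.12],fj);print(read_state()['position'],read_state()['time_s'])
E
```

```text
shift [0.0006, -0.1229, -0.2692] rv [-0.35, -0.04, 0.14]
shift [0.1307, -0.113, -0.4839] rv [-0.35, -0.04, 0.14]
shift [0.2307, -0.1128, -0.4838] rv [-0.35, -0.04, 0.14]
[0.50291039 0.1958983  0.35008061] 2.9
```

>>> play_rows --rows '[[[0, -0.123, -0.27, 0, 0, 0, 0.087], [0, -0.123, -0.27, 0, 0, 0, 0.087], [0, -0.123, -0.27, 0, 0, 0, 0.087], [0, -0.123, -0.27, 0, 0, 0, 0.087], [0, -0.123, -0.27, 0, 0, 0, 0.087], [0, -0.123, -0.27, 0, 0, 0, 0.087], [0.13, -0.115, -0.486, 0, 0, 0, 0.087], [0.13, -0.115, -0.486, 0, 0, 0, 0.087], [0.13, -0.115, -0.486, 0, 0, 0, 0.087], [0.13, -0.115, -0.486, 0, 0, 0, 0.087], [0.13, -0.115, -0.486, 0, 0, 0, 0.087], [0.13, -0.115, -0.486, 0, 0, 0, 0.087]]]'

```text
time_s: 4.1
position: [0.3984, -0.2916, 0.2173]
tcp_rot: [[-0.004, -0.906, 0.423], [0.003, 0.423, 0.906], [-1.0, 0.005, 0.001]]
force: [0.9, 1.0, 0.4]
opening: 0.995
```

```bash
python3 - <<'E'
from mv import *
c=cap('top');t=crop(c,390,245,80,90,6);cv2.imwrite('pics/a1t.png',t)
s=cap('side');im=crop(s,240,290,130,120,5);cv2.imwrite('pics/a1s.png',im)
fj=65.24
st=read_state();print(st['position'],ja(np.array(st['tcp_rot'])),st['joint_positions'])
go([fork[0],fork[1],.11],fj);go([fork[0],fork[1],.068],fj)
E
```

```text
[ 0.40062446 -0.28933857  0.21947039] 65.12034210099341 [-4.88452855e+01  2.04848016e+01  1.00627658e+02  5.07946447e-02
  5.90135906e+01 -1.13991904e+02]
shift [0.1095, -0.0002, -0.0013] rv [-0.12, 0.09, -0.1]
shift [0.1515, -0.0003, -0.0014] rv [-0.12, 0.09, -0.1]
```

View pics/a1s.png

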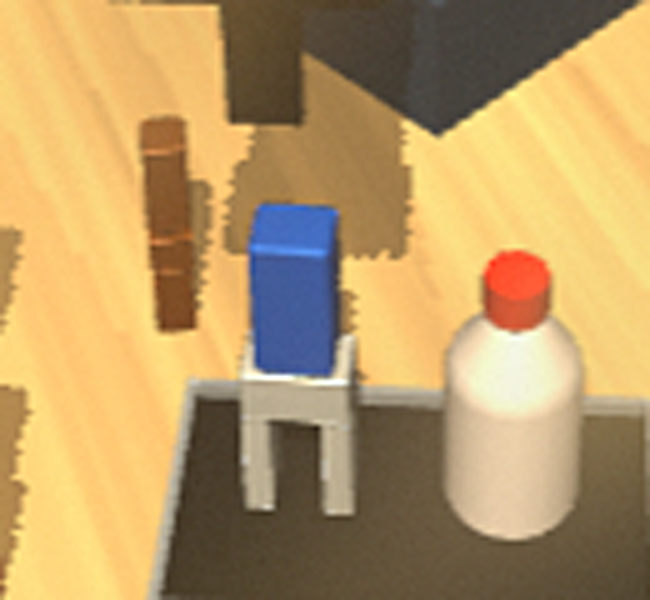

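>>> play_rows --rows '[[[0.04, 0, -0.0014, 0, 0, 0, 0.087], [0.08, 0, -0.0014, 0, 0, 0, 0.087], [0.11, 0, -0.0014, 0, 0, 0, 0.087], [0.135, 0, -0.0014, 0, 0, 0, 0.087], [0.1515, 0, -0.0014, 0, 0, 0, 0.087], [0.1515, 0, -0.0014, 0, 0, 0, 0.087], [0.1515, 0, -0.0014, 0, 0, 0, 0.087]]]'

```text
time_s: 4.9
position: [0.4017, -0.2901, 0.0695]
tcp_rot: [[0.001, -0.909, 0.417], [-0.001, 0.417, 0.909], [-1.0, -0.001, -0.0]]
force: [1.0, -0.2, 0.9]
opening: 0.999
```

```bash
python3 - <<'E'
from mv import *
s=cap('side');im=crop(s,240,290,130,120,5);cv2.imwrite('pics/a2s.png',im)
c=cap('top');im=crop(c,390,245,80,90,6);cv2.imwrite('pics/a2t.png',im)
st=read_state();print(st['position'],st['force'])
E
```

```text
[ 0.40172577 -0.29093451  0.07001057] [0.2367008  0.27683553 0.89156988]
```

View pics/a2s.png

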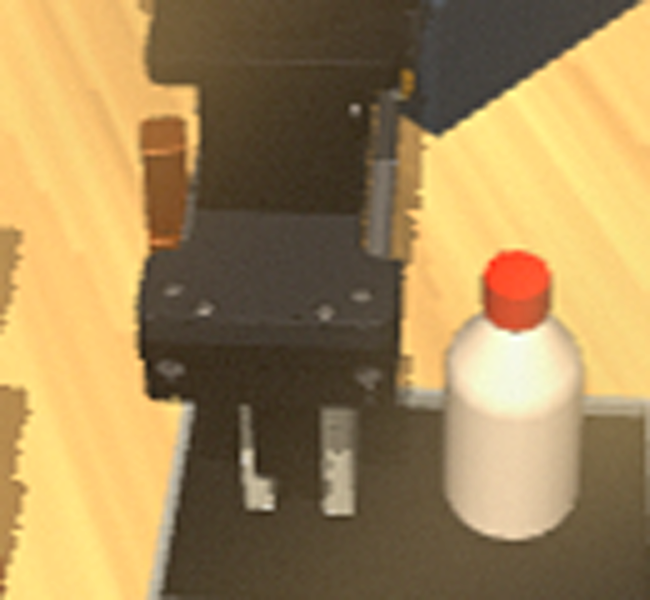

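View pics/a2t.png

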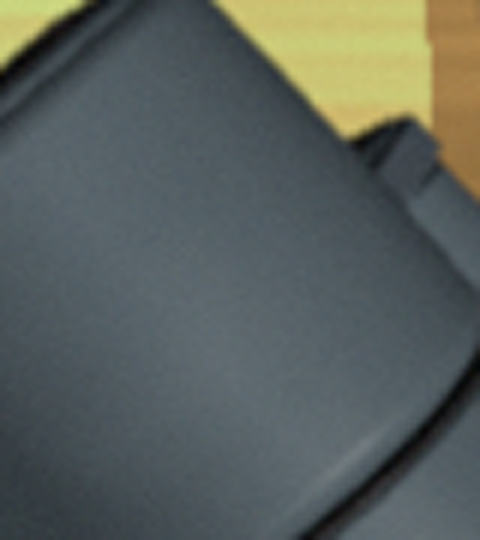

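>>> play_rows --rows '[[[0, 0, 0, 0, 0, 0, 0.02], [0, 0, 0, 0, 0, 0, 0.01], [0, 0, 0, 0, 0, 0, 0.0], [0, 0, 0, 0, 0, 0, 0.0], [0, 0, 0, 0, 0, 0, 0.0], [0, 0, 0, 0, 0, 0, 0.0], [0, 0, 0, 0, 0, 0, 0.0], [0, 0, 0, 0, 0, 0, 0.0], [0, 0, 0, 0, 0, 0, 0.0], [0, 0, 0, 0, 0, 0, 0.0]]]'

```text
time_s: 6.0
position: [0.4004, -0.2907, 0.0685]
tcp_rot: [[-0.0, -0.908, 0.419], [0.0, 0.419, 0.908], [-1.0, 0.0, 0.0]]
force: [0.6, 0.4, -0.5]
opening: 0.276
```

>>> play_rows --rows '[[[-0.03, 0, 0, 0, 0, 0, 0.0], [-0.06, 0, 0, 0, 0, 0, 0.0], [-0.1, 0, 0, 0, 0, 0, 0.0], [-0.15, 0, 0, 0, 0, 0, 0.0], [-0.2, 0, 0, 0, 0, 0, 0.0], [-0.2, 0, 0, 0, 0, 0, 0.0], [-0.2, 0, 0, 0, 0, 0, 0.0]]]'

```text
time_s: 6.7
position: [0.4005, -0.2908, 0.2694]
tcp_rot: [[0.001, -0.908, 0.419], [-0.002, 0.419, 0.908], [-1.0, -0.002, -0.001]]
force: [-1.1, 0.3, -1.4]
opening: 0.271
```

```bash
python3 - <<'E'
from mv import *
s=cap('side');im=crop(s,240,200,130,120,5);cv2.imwrite('pics/a3s.png',im)
st=read_state();print(st['position'],st['force'],st['opening']*87,ja(np.array(st['tcp_rot'])))
E
```

```text
[ 0.39964226 -0.28996038  0.26777194] [-0.61524294  0.57047916 -2.60603109] 23.8448471933983 65.25138835298372
```

View pics/a3s.png

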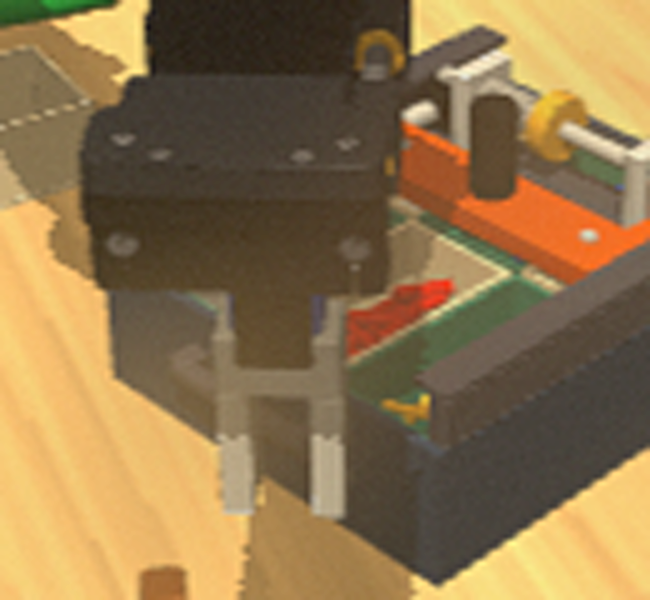

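```bash
python3 - <<'E'
from mv import *
p=T(case,[71,-25,0])[0];print(p)
go([p[0],p[1],.27],111.7)
E
```

```text
[0.67299837 0.02900023 0.        ]
shift [-0.0021, -0.1147, 0.4041] rv [-46.45, 0.08, -0.08]
```

>>> play_rows --rows '[[[-0.02, -0.115, 0.404, -46.4, 0, 0, 0.0], [-0.02, -0.115, 0.404, -46.4, 0, 0, 0.0], [-0.02, -0.115, 0.404, -46.4, 0, 0, 0.0], [-0.02, -0.115, 0.404, -46.4, 0, 0, 0.0], [-0.02, -0.115, 0.404, -46.4, 0, 0, 0.0], [-0.02, -0.115, 0.404, -46.4, 0, 0, 0.0], [-0.02, -0.115, 0.404, -46.4, 0, 0, 0.0], [-0.02, -0.115, 0.404, -46.4, 0, 0, 0.0], [-0.02, -0.115, 0.404, -46.4, 0, 0, 0.0], [-0.01, -0.115, 0.404, -46.4, 0, 0, 0.0], [-0.002, -0.115, 0.404, -46.4, 0, 0, 0.0], [-0.002, -0.115, 0.404, -46.4, 0, 0, 0.0]]]'

```text
time_s: 7.95
position: [0.6711, 0.0271, 0.2664]
tcp_rot: [[-0.009, -0.93, -0.368], [0.0, -0.368, 0.93], [-1.0, 0.008, 0.004]]
force: [-0.2, -0.1, -1.1]
opening: 0.272
```

```bash
python3 - <<'E'
from mv import *
s=cap('side');im=crop(s,290,130,130,120,5);cv2.imwrite('pics/a4s.png',im)
p=T(case,[71,-25,0])[0]
go([p[0],p[1],.19],111.7)
st=read_state();print(st['position'],st['force'],st['opening']*87,ja(np.array(st['tcp_rot'])))
E
```

```text
shift [0.0779, -0.0023, 0.0015] rv [-0.15, 0.14, -0.31]
[0.6718765  0.02672706 0.26788602] [ 0.14800721 -0.50439058 -0.55953273] 24.04174578135041 111.55348126430077
```

View pics/a4s.png

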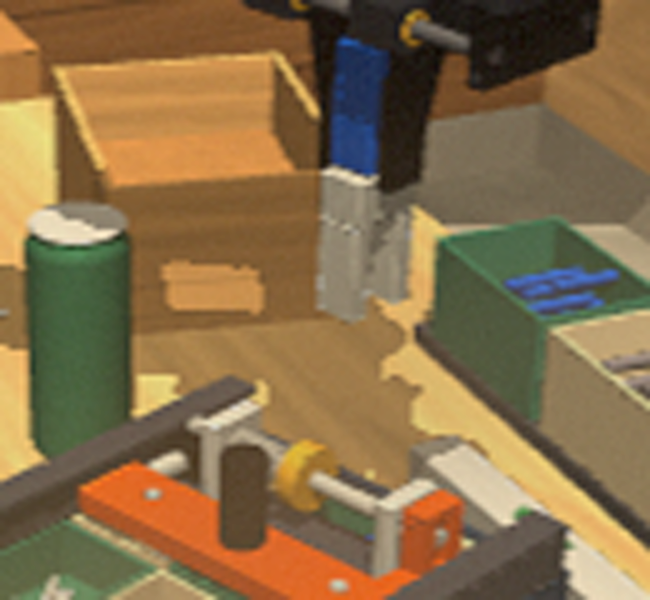

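>>> play_rows --rows '[[[0.03, -0.001, 0.001, 0, 0, 0, 0.0], [0.06, -0.001, 0.001, 0, 0, 0, 0.0], [0.068, -0.001, 0.001, 0, 0, 0, 0.0], [0.068, -0.001, 0.001, 0, 0, 0, 0.0], [0.068, -0.001, 0.001, 0, 0, 0, 0.0]]]'

```text
time_s: 8.5
position: [0.6753, 0.0285, 0.204]
tcp_rot: [[0.002, -0.93, -0.368], [-0.0, -0.368, 0.93], [-1.0, -0.002, -0.001]]
force: [0.2, 0.8, -1.5]
opening: 0.272
```

```bash
cat > chk.py <<'E'
from mv import *
import sys
n=sys.argv[1]
s=cap('side');t=cap('top');st=read_state();P=np.array(st['position']);R=np.array(st['tcp_rot']);j=ja(R)
case=pickle.load(open('p.pkl','rb'))[0]
fp=np.array([P[0],P[1],np.radians(j-90)]);z0=(P[2]-.0625)*1000
c,s_=np.cos(case[2]),np.sin(case[2]);l=np.array([[c,s_],[-s_,c]])@(P[:2]-case[:2])*1000
print('t',st['time_s'],'tool in case',l.round(1),'tips z',z0.round(1),'yaw',j-111.69,'F',st['force'].round(1),'open',st['opening']*87)
im=crop(s,310,160,100,100,6);off=np.array((310,160))
for b in FORK: draw(im,s,fp,(*b[:4],b[4]+z0,b[5]+z0),6,off,(0,255,255))
for L in([[70,-50,105],[70,0,105]],[[70,-50,95],[70,0,95]],circ(0,[70,0,100],17,'y')): pl(im,s,case,L,6,off)
cv2.imwrite(f'pics/{n}.png',im)
E
python3 chk.py b1
```

```text
t 8.6 tool in case [ 73.5 -26.3] tips z 142.2 yaw -0.06442197095270785 F [-0.1 -0.  -1.8] open 23.51225314972589
```

View pics/b1.png

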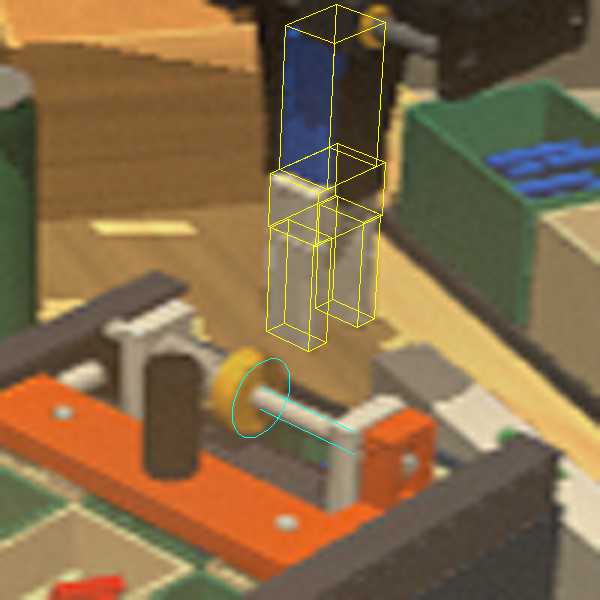

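>>> play_rows --rows '[[[0.01, 0.001, 0.001, 0, 0, 0, 0.0], [0.02, 0.001, 0.001, 0, 0, 0, 0.0], [0.03, 0.001, 0.001, 0, 0, 0, 0.0], [0.03, 0.001, 0.001, 0, 0, 0, 0.0], [0.03, 0.001, 0.001, 0, 0, 0, 0.0]]]'

```text
time_s: 9.1
position: [0.6729, 0.0299, 0.1717]
tcp_rot: [[-0.001, -0.929, -0.369], [0.0, -0.369, 0.929], [-1.0, 0.001, 0.001]]
force: [-0.2, -0.2, -1.7]
opening: 0.274
```

```bash
python3 chk.py b2; python3 - <<'E'
from mv import *
s=cap('side');cv2.imwrite('pics/b2r.png',crop(s,330,185,60,60,12))
E
```

```text
t 9.2 tool in case [ 71.8 -24.5] tips z 110.2 yaw -0.03825821839707544 F [-0.1 -0.2 -1.9] open 23.639650492626856
```

View pics/b2.png

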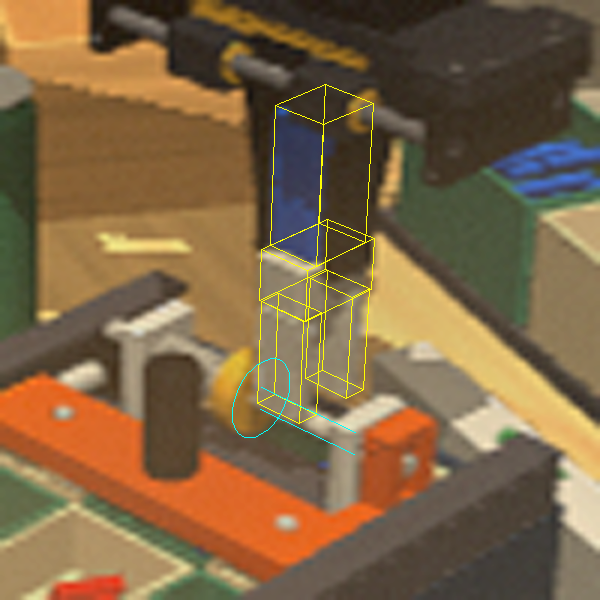

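View pics/b2r.png

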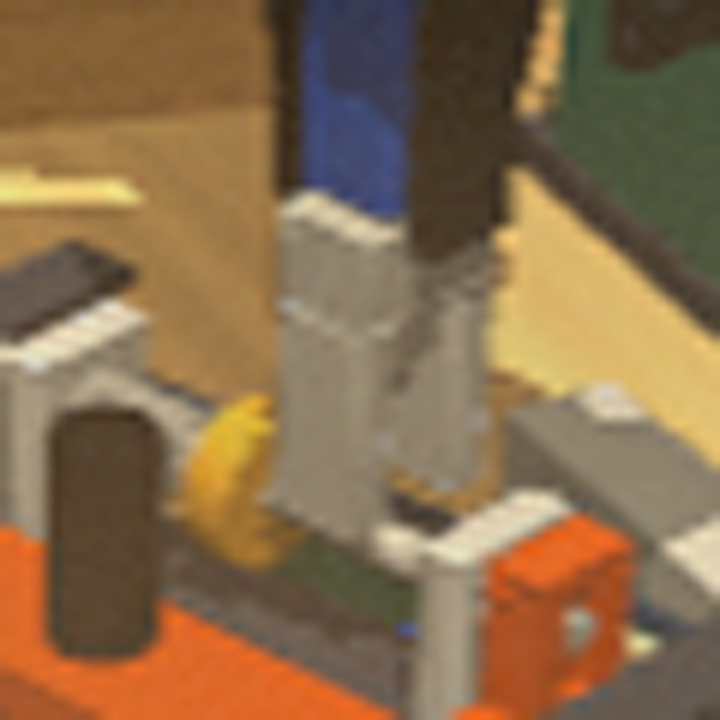

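>>> play_rows --rows '[[[0.004, -0.0005, 0, 0, 0, 0, 0.0], [0.008, -0.0005, 0, 0, 0, 0, 0.0], [0.012, -0.0005, 0, 0, 0, 0, 0.0], [0.012, -0.0005, 0, 0, 0, 0, 0.0]]]'

```text
time_s: 9.65
position: [0.6731, 0.03, 0.1596]
tcp_rot: [[-0.002, -0.929, -0.369], [0.0, -0.369, 0.929], [-1.0, 0.002, 0.001]]
force: [-0.5, 0.2, -1.2]
opening: 0.275
```

```bash
python3 chk.py b3; python3 - <<'E'
from mv import *
s=cap('side');cv2.imwrite('pics/b3r.png',crop(s,330,185,60,60,12))
for i in range(3): print(read_state()['force'].round(1))
E
```

```text
t 9.75 tool in case [ 71.9 -24.3] tips z 97.8 yaw -0.03941934421312965 F [-0.3  0.2 -1.1] open 23.963478832928057
[-0.3 -0.2 -0.8]
[-0.3 -0.2 -0.8]
[-0.3 -0.2 -0.8]
```

View pics/b3r.png

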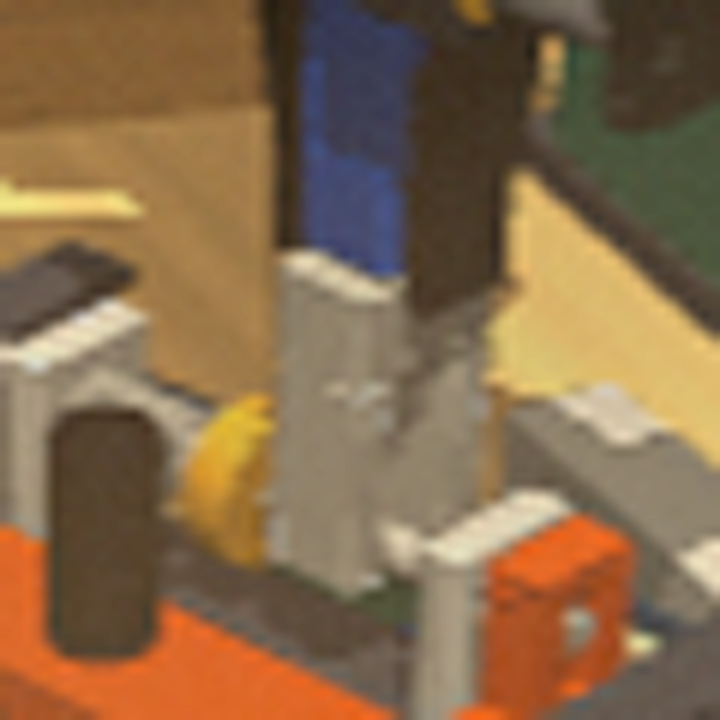

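>>> play_rows --rows '[[[0.006, 0, 0, 0, 0, 0, 0.0], [0.012, 0, 0, 0, 0, 0, 0.0], [0.018, 0, 0, 0, 0, 0, 0.0], [0.021, 0, 0, 0, 0, 0, 0.0], [0.021, 0, 0, 0, 0, 0, 0.0]]]'

```text
time_s: 10.3
position: [0.6731, 0.03, 0.1386]
tcp_rot: [[-0.002, -0.929, -0.369], [0.0, -0.369, 0.929], [-1.0, 0.002, 0.001]]
force: [-0.4, 0.1, -0.9]
opening: 0.277
```

```bash
python3 chk.py b4; python3 - <<'E'
from mv import *
s=cap('side');cv2.imwrite('pics/b4r.png',crop(s,330,185,60,60,12))
E
```

```text
t 10.4 tool in case [ 72.1 -24.4] tips z 76.9 yaw -0.042153411441191224 F [ 0.6  0.  -2.3] open 23.904086352586425
```

View pics/b4r.png

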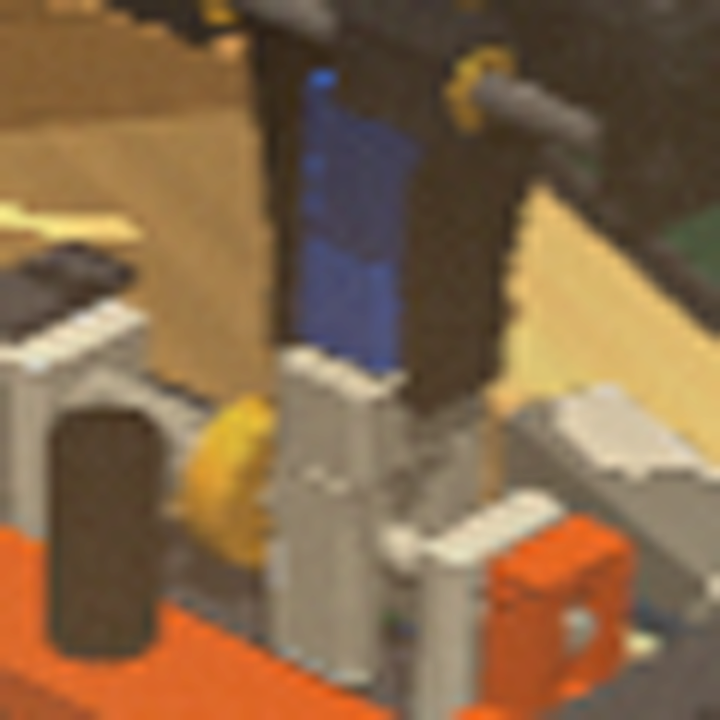

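>>> play_rows --rows '[[[0, 0, 0.006, 0, 0, 0, 0.0], [0, 0, 0.012, 0, 0, 0, 0.0], [0, 0, 0.017, 0, 0, 0, 0.0], [0, 0, 0.021, 0, 0, 0, 0.0], [0, 0, 0.024, 0, 0, 0, 0.0], [0, 0, 0.027, 0, 0, 0, 0.0], [0, 0, 0.029, 0, 0, 0, 0.0], [0, 0, 0.029, 0, 0, 0, 0.0], [0, 0, 0.029, 0, 0, 0, 0.0]]]'

```text
time_s: 11.35
position: [0.6639, 0.0548, 0.1399]
tcp_rot: [[0.002, -0.929, -0.37], [-0.005, -0.37, 0.929], [-1.0, -0.0, -0.005]]
force: [1.4, -4.8, -3.1]
opening: 0.272
```

```bash
python3 chk.py b5; python3 - <<'E'
from mv import *
s=cap('side');cv2.imwrite('pics/b5r.png',crop(s,310,180,80,80,9))
E
```

```text
t 11.45 tool in case [72.1  2.4] tips z 77.4 yaw 0.040574871823920944 F [ 1.6 -6.  -2.2] open 24.078697326157222
```

View pics/b5r.png

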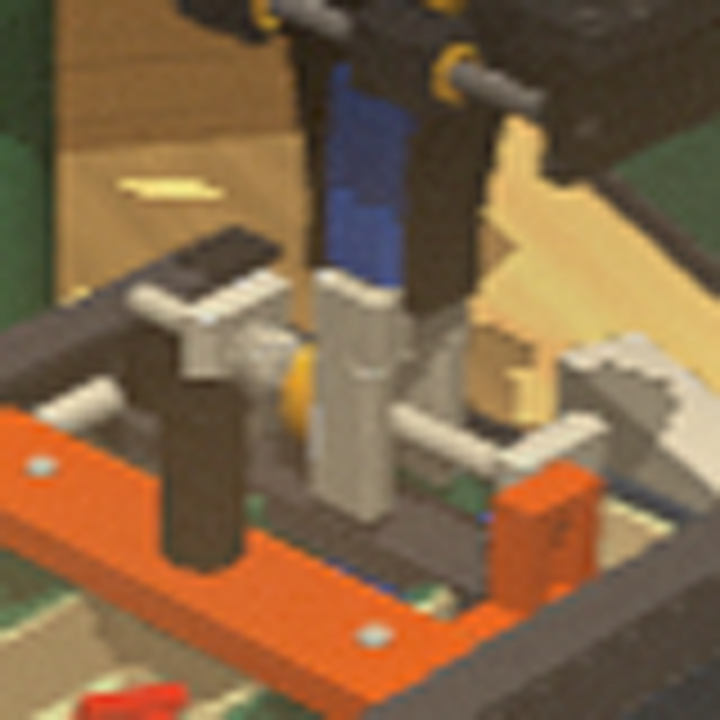

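>>> play_rows --rows '[[[0, 0, -0.004, 0, 0, 0, 0.0], [0, 0, -0.008, 0, 0, 0, 0.0], [0, 0, -0.012, 0, 0, 0, 0.0], [0, 0, -0.018, 0, 0, 0, 0.0], [0, 0, -0.024, 0, 0, 0, 0.0], [0, 0, -0.028, 0, 0, 0, 0.0], [0, 0, -0.028, 0, 0, 0, 0.0], [0, 0, -0.028, 0, 0, 0, 0.0]]]'

```text
time_s: 12.3
position: [0.6731, 0.0313, 0.1394]
tcp_rot: [[-0.001, -0.93, -0.369], [0.001, -0.369, 0.93], [-1.0, 0.0, 0.001]]
force: [0.6, -0.4, -1.7]
opening: 0.275
```

```bash
python3 chk.py b6
```

```text
t 12.4 tool in case [ 72.  -22.9] tips z 77.0 yaw -0.030588607020092695 F [-0.6 -0.7 -1.4] open 23.952789761067052
```

View pics/b6.png

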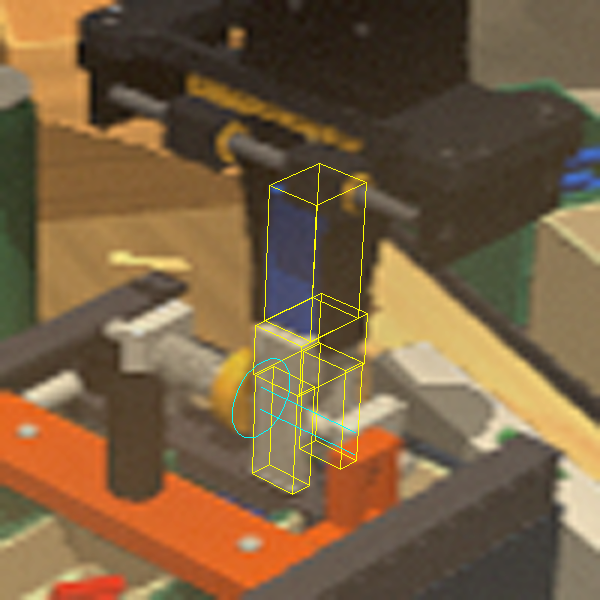

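>>> play_rows --rows '[[[-0.02, 0, 0, 0, 0, 0, 0.0], [-0.04, 0, 0, 0, 0, 0, 0.0], [-0.07, 0, 0, 0, 0, 0, 0.0], [-0.11, 0, 0, 0, 0, 0, 0.0], [-0.14, 0, 0, 0, 0, 0, 0.0], [-0.14, 0, 0, 0, 0, 0, 0.0], [-0.14, 0, 0, 0, 0, 0, 0.0]]]'

```text
time_s: 13.1
position: [0.6731, 0.0312, 0.2798]
tcp_rot: [[0.001, -0.929, -0.369], [0.0, -0.369, 0.929], [-1.0, -0.001, -0.0]]
force: [-0.1, -0.8, -1.7]
opening: 0.278
```

```bash
python3 chk.py b7;python3 - <<'E'
from mv import *
go([.4004,-.2907,.27],65.24)
E
```

```text
t 13.2 tool in case [ 70.8 -22.5] tips z 214.8 yaw -0.03110827070186417 F [ 0.3 -0.  -1.7] open 23.875533437548597
shift [0.0083, 0.3711, -0.199] rv [46.42, 0.03, -0.26]
```

View pics/b7.png

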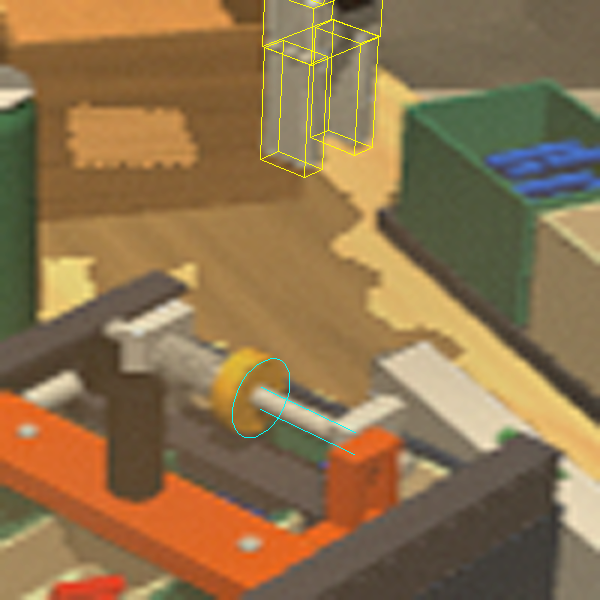

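>>> play_rows --rows '[[[0.0, 0.371, -0.2, 46.4, 0, 0, 0.0], [0.0, 0.371, -0.2, 46.4, 0, 0, 0.0], [0.0, 0.371, -0.2, 46.4, 0, 0, 0.0], [0.0, 0.371, -0.2, 46.4, 0, 0, 0.0], [0.0, 0.371, -0.2, 46.4, 0, 0, 0.0], [0.0, 0.371, -0.2, 46.4, 0, 0, 0.0], [0.0, 0.371, -0.2, 46.4, 0, 0, 0.0], [0.0, 0.371, -0.2, 46.4, 0, 0, 0.0], [0.0, 0.371, -0.2, 46.4, 0, 0, 0.0], [0.0, 0.371, -0.2, 46.4, 0, 0, 0.0], [0.0, 0.371, -0.2, 46.4, 0, 0, 0.0], [0.0, 0.371, -0.2, 46.4, 0, 0, 0.0]]]'

```text
time_s: 14.4
position: [0.4025, -0.2906, 0.2787]
tcp_rot: [[-0.001, -0.909, 0.418], [0.002, 0.418, 0.909], [-1.0, 0.002, 0.001]]
force: [-0.4, 0.5, -1.9]
opening: 0.275
```

```bash
python3 - <<'E'
from mv import *
read_state();cap('top')
go([.4004,-.2907,.0705],65.24);st=read_state();print(st['position'],st['time_s'])
E
```

```text
shift [0.2084, 0.0018, -0.0013] rv [0.11, 0.06, -0.07]
[ 0.40277844 -0.29055381  0.2789163 ] 14.45
```

>>> play_rows --rows '[[[0.05, 0.001, 0, 0, 0, 0, 0.0], [0.1, 0.001, 0, 0, 0, 0, 0.0], [0.15, 0.001, 0, 0, 0, 0, 0.0], [0.185, 0.001, 0, 0, 0, 0, 0.0], [0.2, 0.001, 0, 0, 0, 0, 0.0], [0.206, 0.001, 0, 0, 0, 0, 0.0], [0.208, 0.001, 0, 0, 0, 0, 0.0], [0.208, 0.001, 0, 0, 0, 0, 0.0], [0.208, 0.001, 0, 0, 0, 0, 0.0]]]'

```text
time_s: 15.35
position: [0.4022, -0.2919, 0.0727]
tcp_rot: [[0.002, -0.908, 0.418], [-0.002, 0.418, 0.908], [-1.0, -0.002, -0.001]]
force: [-0.7, 0.0, -1.1]
opening: 0.276
```

```bash
python3 - <<'E'
from mv import *
s=cap('side');im=crop(s,240,290,130,120,5);cv2.imwrite('pics/d1.png',im)
for i in range(2):
  cap('side'); st=read_state();print(st['position'],st['force'],st['time_s'])
E
```

```text
[ 0.4020045  -0.29199445  0.07266221] [ 0.17645603 -0.29250531 -0.55433874] 15.45
[ 0.40185671 -0.29191586  0.07251751] [ 0.26297484 -0.41271014 -1.47222558] 15.5
```

View pics/d1.png

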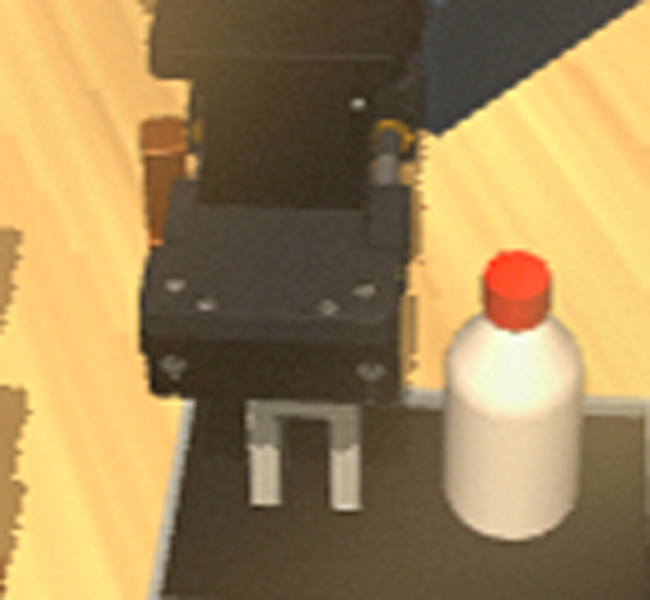

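Nearly on the floor, so lower it 4 mm gently and watch the force.

>>> play_rows --rows '[[[0.001, 0, 0, 0, 0, 0, 0.0], [0.002, 0, 0, 0, 0, 0, 0.0], [0.003, 0, 0, 0, 0, 0, 0.0], [0.004, 0, 0, 0, 0, 0, 0.0], [0.004, 0, 0, 0, 0, 0, 0.0]]]'

```text
time_s: 16.0
position: [0.4014, -0.2916, 0.0684]
tcp_rot: [[0.0, -0.908, 0.419], [-0.0, 0.419, 0.908], [-1.0, -0.0, -0.0]]
force: [-1.1, 2.2, 7.6]
opening: 0.272
```

```bash
python3 - <<'E'
from mv import *
for i in range(3):
  cap('side'); st=read_state();print(st['position'],st['force'].round(1),st['time_s'])
E
```

```text
[ 0.4014442  -0.29153964  0.0684342 ] [-0.9  0.6  8. ] 16.05
[ 0.40146568 -0.29155391  0.06844472] [-0.1  1.4  7.2] 16.1
[ 0.40144341 -0.29155091  0.06844722] [-1.4  1.2  7.2] 16.15
```

On the floor: upward force is about +8 N. Next, open the fingers and retreat.

>>> play_rows --rows '[[[0, 0, 0, 0, 0, 0, 0.03], [0, 0, 0, 0, 0, 0, 0.04], [0, 0, 0, 0, 0, 0, 0.06], [0, 0, 0, 0, 0, 0, 0.087], [0, 0, 0, 0, 0, 0, 0.087], [0, 0, 0, 0, 0, 0, 0.087], [0, 0, 0, 0, 0, 0, 0.087]]]'

```text
time_s: 16.85
position: [0.4014, -0.2914, 0.0675]
tcp_rot: [[-0.0, -0.908, 0.419], [0.0, 0.419, 0.908], [-1.0, 0.0, 0.0]]
force: [0.3, -0.1, -0.7]
opening: 0.805
```

>>> play_rows --rows '[[[-0.02, 0, 0, 0, 0, 0, 0.087], [-0.05, 0, 0, 0, 0, 0, 0.087], [-0.09, 0, 0, 0, 0, 0, 0.087], [-0.14, 0, 0, 0, 0, 0, 0.087], [-0.19, 0, 0, 0, 0, 0, 0.087], [-0.22, 0, 0, 0, 0, 0, 0.087], [-0.22, 0, 0, 0, 0, 0, 0.087], [-0.22, 0, 0, 0, 0, 0, 0.087]]]'

```text
time_s: 17.65
position: [0.4012, -0.2912, 0.2878]
tcp_rot: [[0.001, -0.908, 0.419], [-0.001, 0.419, 0.908], [-1.0, -0.001, -0.0]]
force: [0.2, -0.3, -0.9]
opening: 1.0
```

```bash
python3 - <<'E'
from mv import *
s=cap('side');im=crop(s,240,200,140,220,3);cv2.imwrite('pics/e1.png',im)
cv2.imwrite('pics/e1k.png',crop(s,310,180,80,80,7))
st=read_state();print(st['position'],st['time_s'],st['opening'])
cap('side');print([(d['at'],d['p'],d['mask'].sum()) for d in trace('side','knob_grip')])
print('pred knob at .022',proj(s,T(case,[-2,0,117])), proj(s,T(case,[-2,0,135])))
# knob silhouettes for fork
for cn,n in(('side','knob_grip'),('side','spare_bin_mid'),('side','bottle_mid'),):
    pass
E
```

```text
[ 0.40071956 -0.29065956  0.28662408] 17.7 1.0004347546002368
[([338.5, 242.7], 0.63, np.int64(852))]
pred knob at .022 [[331.99662893 230.27005467]] [[332.0687111  223.46044019]]
```

View pics/e1.png

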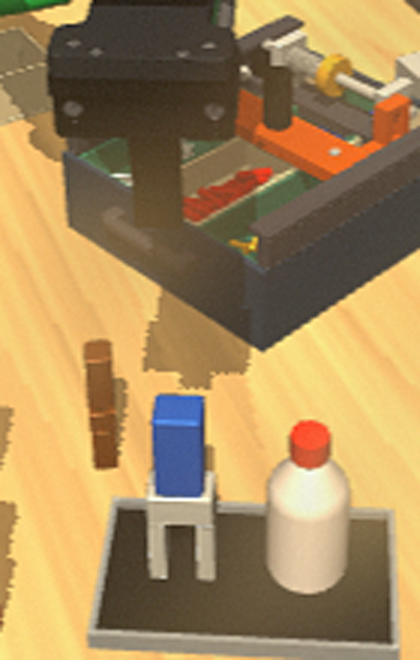

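View pics/e1k.png

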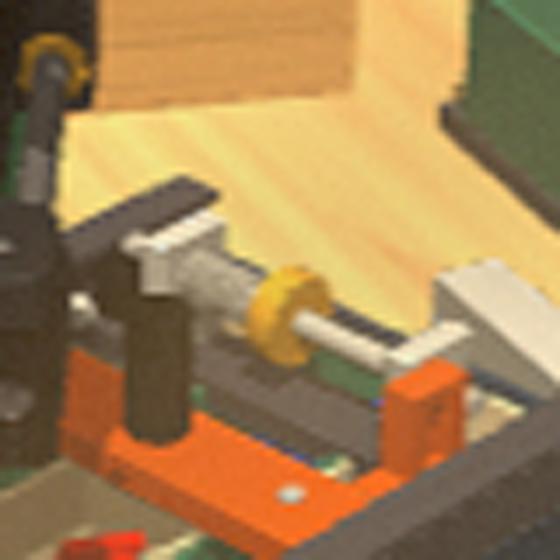

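```bash
python3 - <<'E'
from mv import *
p=T(case,[-2+.5,0,0])[0];print(p)
go([p[0],p[1],.25],111.7)
E
```

```text
[0.596392   0.02543445 0.        ]
shift [0.0362, -0.0457, 0.3688] rv [-46.46, 0.18, -0.17]
```

>>> play_rows --rows '[[[0.0, -0.046, 0.369, -46.4, 0, 0, 0.087], [0.0, -0.046, 0.369, -46.4, 0, 0, 0.087], [0.0, -0.046, 0.369, -46.4, 0, 0, 0.087], [0.0, -0.046, 0.369, -46.4, 0, 0, 0.087], [0.0, -0.046, 0.369, -46.4, 0, 0, 0.087], [0.0, -0.046, 0.369, -46.4, 0, 0, 0.087], [0.0, -0.046, 0.369, -46.4, 0, 0, 0.087], [0.0, -0.046, 0.369, -46.4, 0, 0, 0.087], [0.036, -0.046, 0.369, -46.4, 0, 0, 0.087], [0.036, -0.046, 0.369, -46.4, 0, 0, 0.087], [0.036, -0.046, 0.369, -46.4, 0, 0, 0.087], [0.036, -0.046, 0.369, -46.4, 0, 0, 0.087]]]'

```text
time_s: 19.0
position: [0.5979, 0.0237, 0.252]
tcp_rot: [[0.0, -0.93, -0.368], [-0.0, -0.368, 0.93], [-1.0, -0.0, -0.0]]
force: [0.5, 0.2, 0.6]
opening: 1.001
```

```bash
python3 - <<'E'
from mv import *
s=cap('side');cap('side');im=crop(s,280,160,120,100,6);cv2.imwrite('pics/k1.png',im)
p=T(case,[-2+.5,0,0])[0];st=read_state();print(st['position'],st['time_s'])
go([p[0],p[1],.102],111.7)
E
```

```text
[0.59824221 0.02358016 0.25274169] 19.1
shift [0.1507, 0.0013, 0.0026] rv [-0.12, -0.06, 0.1]
```

View pics/k1.png

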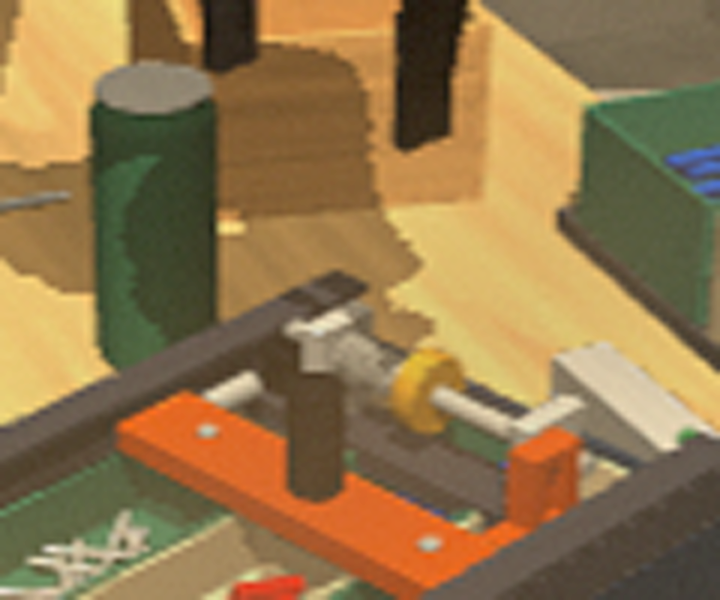

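>>> play_rows --rows '[[[0.04, 0.001, 0.002, 0, 0, 0, 0.087], [0.08, 0.001, 0.002, 0, 0, 0, 0.087], [0.11, 0.001, 0.002, 0, 0, 0, 0.087], [0.13, 0.001, 0.002, 0, 0, 0, 0.087], [0.145, 0.001, 0.002, 0, 0, 0, 0.087], [0.15, 0.001, 0.002, 0, 0, 0, 0.087], [0.15, 0.001, 0.002, 0, 0, 0, 0.087]]]'

```text
time_s: 19.8
position: [0.5962, 0.0254, 0.1018]
tcp_rot: [[0.0, -0.93, -0.368], [-0.0, -0.368, 0.93], [-1.0, -0.0, -0.0]]
force: [0.4, -0.3, 0.0]
opening: 0.999
```

```bash
python3 - <<'E'
from mv import *
s=cap('side');cap('side');im=crop(s,280,160,120,100,6);cv2.imwrite('pics/k2.png',im)
st=read_state();print(st['position'],st['force'].round(1),st['time_s'])
E
```

```text
[0.59698748 0.02551821 0.10280928] [-0.1 -0.3 -0.2] 19.9
```

View pics/k2.png

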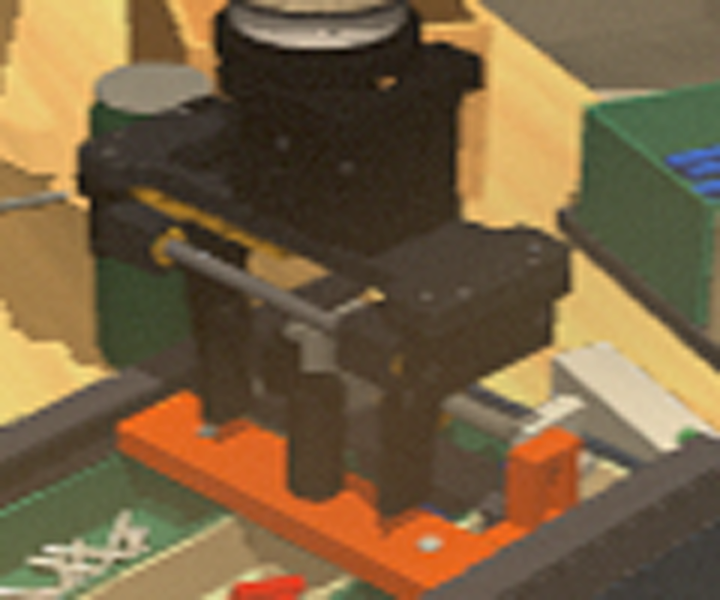

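The fingers straddle the knob. Next, close, then pull along tool +y (case −x).

>>> play_rows --rows '[[[0, 0, 0, 0, 0, 0, 0.02], [0, 0, 0, 0, 0, 0, 0.0], [0, 0, 0, 0, 0, 0, 0.0], [0, 0, 0, 0, 0, 0, 0.0], [0, 0, 0, 0, 0, 0, 0.0], [0, 0, 0, 0, 0, 0, 0.0], [0, 0, 0, 0, 0, 0, 0.0], [0, 0, 0, 0, 0, 0, 0.0], [0, 0, 0, 0, 0, 0, 0.0]]]'

```text
time_s: 20.8
position: [0.5965, 0.0252, 0.1016]
tcp_rot: [[0.001, -0.929, -0.37], [-0.002, -0.37, 0.929], [-1.0, -0.0, -0.002]]
force: [0.3, -3.0, -3.8]
opening: 0.268
```

>>> play_rows --rows '[[[0, 0.008, 0, 0, 0, 0, 0.0], [0, 0.018, 0, 0, 0, 0, 0.0], [0, 0.028, 0, 0, 0, 0, 0.0], [0, 0.038, 0, 0, 0, 0, 0.0], [0, 0.048, 0, 0, 0, 0, 0.0], [0, 0.056, 0, 0, 0, 0, 0.0], [0, 0.062, 0, 0, 0, 0, 0.0], [0, 0.066, 0, 0, 0, 0, 0.0], [0, 0.069, 0, 0, 0, 0, 0.0], [0, 0.071, 0, 0, 0, 0, 0.0], [0, 0.071, 0, 0, 0, 0, 0.0], [0, 0.071, 0, 0, 0, 0, 0.0]]]'

```text
time_s: 22.0
position: [0.5332, -0.0013, 0.1016]
tcp_rot: [[0.008, -0.93, -0.368], [-0.001, -0.368, 0.93], [-1.0, -0.007, -0.004]]
force: [9.1, -1.6, -9.3]
opening: 0.265
```

```bash
python3 - <<'E'
from mv import *
s=cap('side');cap('side');im=crop(s,260,170,120,100,6);cv2.imwrite('pics/k3.png',im)
st=read_state();P=np.array(st['position']);print(P,st['force'].round(1),st['time_s'],st['opening']*87)
c,s_=np.cos(case[2]),np.sin(case[2]);print(np.array([[c,s_],[-s_,c]])@(P[:2]-case[:2])*1000)
E
```

```text
[ 0.53314105 -0.00134224  0.10158714] [ 8.5 -1.9 -9.1] 22.1 23.443739918836318
[-70.16886452  -1.50350819]
```

View pics/k3.png

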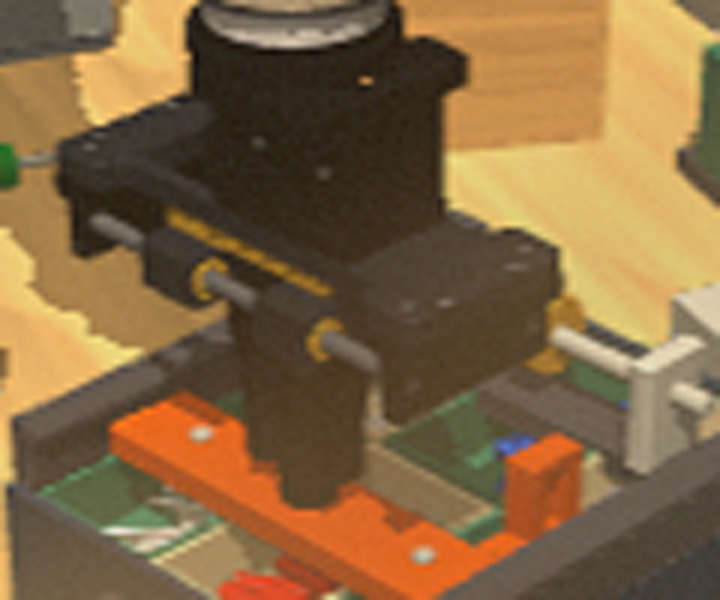

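>>> play_rows --rows '[[[0, 0.002, 0, 0, 0, 0, 0.0], [0, 0.004, 0, 0, 0, 0, 0.0], [0, 0.004, 0, 0, 0, 0, 0.0], [0, 0.004, 0, 0, 0, 0, 0.0]]]'

```text
time_s: 22.5
position: [0.533, -0.0015, 0.1017]
tcp_rot: [[0.016, -0.93, -0.366], [0.001, -0.366, 0.931], [-1.0, -0.015, -0.005]]
force: [15.7, 5.0, -14.7]
opening: 0.269
```

>>> play_rows --rows '[[[0, 0.0, 0, 0, 0, 0, 0.0], [0, 0, 0, 0, 0, 0, 0.03], [0, 0, 0, 0, 0, 0, 0.087], [0, 0, 0, 0, 0, 0, 0.087], [0, 0, 0, 0, 0, 0, 0.087], [0, 0, 0, 0, 0, 0, 0.087], [0, 0, 0, 0, 0, 0, 0.087], [0, 0, 0, 0, 0, 0, 0.087]]]'

```text
time_s: 23.3
position: [0.5261, -0.0018, 0.1016]
tcp_rot: [[-0.0, -0.929, -0.369], [0.0, -0.369, 0.929], [-1.0, 0.0, 0.0]]
force: [0.2, -0.2, 0.4]
opening: 0.804
```

>>> play_rows --rows '[[[-0.02, 0, 0, 0, 0, 0, 0.087], [-0.05, 0, 0, 0, 0, 0, 0.087], [-0.1, 0, 0, 0, 0, 0, 0.087], [-0.15, 0, 0, 0, 0, 0, 0.087], [-0.2, 0, 0, 0, 0, 0, 0.087], [-0.24, 0, 0, 0, 0, 0, 0.087], [-0.24, 0, 0, 0, 0, 0, 0.087], [-0.24, 0, 0, 0, 0, 0, 0.087]]]'

```text
time_s: 24.1
position: [0.5263, -0.0018, 0.3423]
tcp_rot: [[0.002, -0.929, -0.369], [-0.0, -0.369, 0.929], [-1.0, -0.002, -0.001]]
force: [0.1, 1.2, -0.8]
opening: 1.003
```

```bash
python3 - <<'E'
from mv import *
s=cap('side');t=cap('top');im=crop(s,250,180,160,120,5)
for hd,col in((90,(255,255,0)),(83,(0,0,255))):
  for z in(135,88): pl(im,s,case,circ(0,[20-hd,0,z],12,'z'),5,np.array((250,180)),col)
cv2.imwrite('pics/z1.png',im)
cv2.imwrite('pics/z2.png',s['pixels'][:,:,::-1])
st=read_state();print(st['position'],st['force'].round(1),st['time_s'],st['opening']*87)
E
```

```text
[ 0.52504377 -0.00152775  0.33992864] [-0.6 -0.5 -0.7] 24.2 87.12899973057593
```

View pics/z1.png

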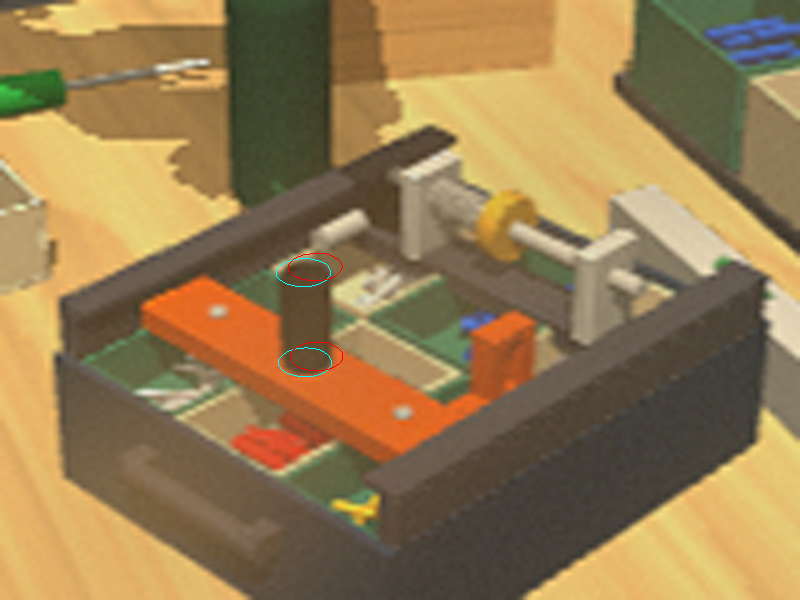

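View pics/z2.png

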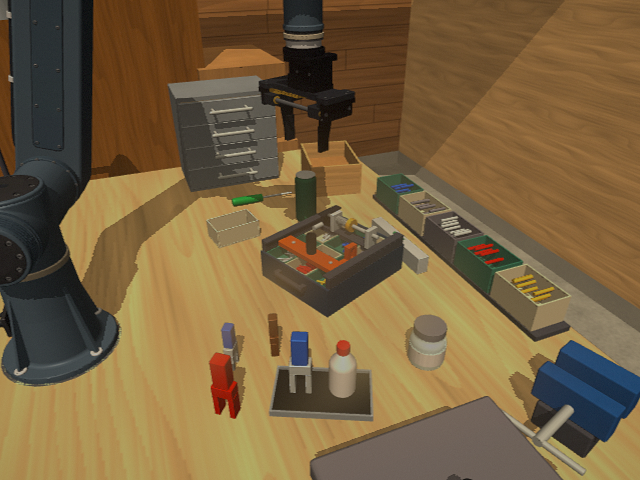

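```bash
python3 -c "
from rig import *
print(hand_in())"
```

```text
the job is handed in; nothing more can be done
None
```

I did the job in full and handed it in at about 24 s of the allowed 61 s; the hand-in returned no verdict.

I used the larger blue fork from the tray. I straddled the bare rod with it and pushed the collar about 15 mm, until the hold-down jumped free. I then let the spring bar return, stood the fork back in its tray and pulled the knob open.

Last checks before hand-in:
- **Hold-down:** the knob picture matches the fit for about 88–90 mm open. While pulling, the force rose to about 16 N with no further movement, so it was at its stop.
- **Spring bar:** the collar looks home in the picture. Only the fork came near it; the fingers stayed at least 15 mm clear by my estimate.
- **Fork:** it looks upright on the tray floor, about 1 mm from where it started.
- **Bystanders:** none had visibly moved in the last side picture, though the wrench is hidden there. I did not measure their positions.
- **Gripper:** it was open and clear of everything.

One disagreement: the top and side views placed the case about 2–3 mm apart along its x. I split the difference, and the fork slot still fitted over the rod with no contact force.

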